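# Turn a loose-lidded carton over for labelling

## Robot

A 6-joint arm with a two-finger parallel gripper is mounted at the origin on the work surface. World frame = base frame: x ahead of the robot, y to its left, z up, the work surface at z = 0. Lengths are in m, angles in rad, forces in N, time in s.
With the tool pointing down it reaches from about 0.35 to 0.85 m from the base axis. Payload 8.1 kg.
Tool frame: the origin (TCP) lies on the centre line of the jaws, within the pads' length; the fingertips stand 19 mm ahead of it and the grasp point (between the pads) is the TCP (robot.tips_ahead is the distance from the TCP to the fingertips, in m); y points along the fingers, z is the direction in which the jaws open and shut, and the axes are right-handed (so a half turn about y gives the same grasp; the last joint's range is limited). The gripper opens to 93 mm and grips with 3 to 60 N. Pads are 15 mm wide; open, the fingers measure 128 mm over their backs; the gripper's body (75 mm by 188 mm) begins 65 mm behind the grasp point.
Start: joints at [-1.367, 0.13, 1.488, -0, 1.523, -0.085], TCP at [0.171, -0.575, 0.238] pointing down, gripper open.
Joint ranges: [-2.96, 2.96], [-0.89, 2.26], [0.02, 2.5], [-1.34, 4.48], [0, 2.73], [-2.66, 2.66]. Speed limits (rad/s): [2.39, 2.39, 2.79, 3.14, 3.14, 3.14].

## Interface

Orientations are given as a rotation vector (axis times angle).
In Python, from plant import robot, imaging, models gives the robot as it stands.
- The arm moves only by the tool carry_out, never from a script. Its argument "motion" is one flat list of numbers, 7 for each row, row after row: the shift along the tool's x, y, z in m, then the turn, a rotation vector about the tool's x, y, z in degrees, then the opening, from -1 (shut) to 1 (fully open). A call has exactly 5 rows; each row shifts and turns the pose as measured when the row begins, along the tool's axes as they then stand; what a row does not reach is not made up. A row lasts 1/10 s, in which the tool goes at most 50 mm and 8.59 degrees, less where a joint would pass 70% of its speed; a pose out of reach is approached as far as the arm can. A call is refused whole if a number of a shift passes 0.05 or a number of a turn 8.59, either way. A call with a gripper value outside its range is refused whole. The fingers move at their own pace and stop on an object; "squeeze" is the grip in N (left out, the last holds). Time passes only in rows, so rows that do not move let the fingers close, or fill a call up. It gives the time, the measured TCP pose, the force and the opening at its end, in the units of the state.
- robot.read_state(): the state, without advancing time (a new reading comes with each control period).
- imaging.read_camera(name): name is "scene" or "side" or "wrist"; returns the picture (400x640x3 uint8, blue, green, red); there is no depth.
- imaging.camera_model(name): a dict with "K" (3x3 intrinsics, pixels), "k1" (the pictures are not rectified: a ray, as slopes to the right and down, at radius r is drawn at 1 + k1 r^2 times it, then the intrinsics apply), "position" and "orientation" of the camera in the world. Camera axes: x right, y down, z forward; pixel columns grow to the right and rows downward; lengths in m; the calibration is good to about 2 mm. A picture is of the moment at which its call begins: read the wrist's pose just before it. camera_model takes no time and is no camera call; for the wrist camera it gives the pose at the moment of the call.
- robot.close_job(): hands the job in, once; it reports no verdict.
Trained networks look in the newest picture that a camera, given by its name, has taken for a name from the list of things; names that differ only in an ending like _2 or _b are one class to them, and where a whole thing is asked for, a point or a joint stands for the part that bears it (a point fixed in the world has none). Each returns a list of dicts, best first, with "confidence" (0 to 1); they miss things now and then, are a little off and sometimes report something else, mostly with a low value. They report only what shows in the picture. A call takes as long as a camera call. They do not tell look-alikes from the thing itself.
- models.outline_of(camera, thing): "pixels" (400x640 bool, what is visible of it) and "pixel" ([column, row] in pixels, amid what is visible of it).
The state is a dict: "t": time; "q": joint angles; "dq": joint speeds; "joint_torque": joint torques, N m; "tool_pos": TCP position; "orientation": TCP orientation; "force": force on the tool from outside, world axes, zero at the start; "wrist_torque": the same for the moment, N m; "opening": finger opening in m.
Only numpy, scipy, OpenCV 4.12 (cv2) and the standard library are available. Lean on these libraries where they do the work, as an engineer would, in place of code of your own. Each camera call takes 0.05 s, during which the arm holds its last target.

## Task

Take the two-piece carton with the loose lift-off lid out of its sloping stand, turn it over while pinching the lid shut, and set it lid-down into the empty stand, nested in the stand's V and squarely in the middle, so that its bare underside faces up for the shipping label. The lid must stay on all the way; leave the plain one-piece mailer in the other stand alone.

Things in the scene. Friction and masses are not known exactly. Their poses are not given: they have to be found in the camera images.
- carton_mid (a point): Centre of the cardboard carton (open tray + loose lift-off lid, shut: 92 x 112 x 40 mm in its x, y, z; about 0.2 kg). z points out through the lid, y along the long side. Starts in one of three identical stands, leaning: z up and away from the robot at 45 deg, x down and away at 45 deg. Underside on the stand's near slope, +x side on the far slope, -x end free. Only a pinch across the 40 mm holds both parts.
- lid_mid (a point): Centre of the lid's 3 mm top plate, axes as the carton's; shut, it lies 18.5 mm from the carton's centre along the carton's z. The lid (92 x 112 mm, skirt 20 mm deep) hangs with 1 mm play over the tray (84 x 104 x 37 mm); nothing else holds it on.
- empty_seat (a point): Seat in the empty stand: where the carton's centre lies when nested, either way up. Axes level: x away from the robot, y along the V, z up. Fixed steel stand 140 mm wide; 90 deg V whose bottom line is 18 mm beyond, 47 mm below this point, 55 mm above the bench. Near slope 75 mm, far slope 45 mm long. Near slope has a slot 70 mm wide in its middle from 22 mm above the V up, for a finger under the carton.
- mailer_mid (a point): Centre of the bystander in the third stand: a plain sealed one-piece mailer with a paper band, 84 x 118 x 26 mm (x, y, z), leaning like the carton. To be left where it is.
Mind the look-alikes: they are no part of the job. Leave any turquoise look-alike of the part that bears carton_mid alone. Leave any black or yellow look-alike of the part that bears lid_mid alone.

How it is judged:
On the way, in this order (a step that is already met when the one before it is completed fails the run):
1. the carton is lifted out of its stand with its lid shut (distance of carton_mid from where it was at the start of the episode above 0.08 m and z of lid_mid in the frame of carton_mid between 0.012 and 0.0235 m and x of lid_mid in the frame of carton_mid between -0.005 and 0.005 m and y of lid_mid in the frame of carton_mid between -0.005 and 0.005 m), for 0.1 s.
2. the carton is upside down in the empty stand (x of carton_mid in the frame of empty_seat between -0.015 and 0.015 m and y of carton_mid in the frame of empty_seat between -0.02 and 0.02 m and z of carton_mid in the frame of empty_seat between -0.015 and 0.015 m and angle between carton_mid's own z axis and vertical between 2.14675 and 2.56563 rad and angle between the y axis of carton_mid and the y axis of empty_seat, either way round below 0.20944 rad), for 0.2 s.
At the end, for the whole second after the job is handed in: The carton lies lid-down, at rest and released, in the empty stand: centre within 15 mm of the seat across and in height, 20 mm along the V; lid axis 33 to 57 degrees off straight down; long side along the V within 12 degrees; lid fully on (within 5 mm); mailer within 15 mm of its start (all of step 2 and z of lid_mid in the frame of carton_mid between 0.012 and 0.0235 m and x of lid_mid in the frame of carton_mid between -0.005 and 0.005 m and y of lid_mid in the frame of carton_mid between -0.005 and 0.005 m and linear speed of each of tray, lid below 0.02 m/s and distance of mailer_mid from where it was at the start of the episode below 0.015 m); the robot touches nothing.
It fails at once if the lid comes off the carton (more than 10 mm open or shifted) (distance between lid_mid and carton_mid above 0.0285 m).
It fails at once if the mailer is moved more than 15 mm (distance of mailer_mid from where it was at the start of the episode above 0.015 m).
It also fails if it takes over 40 s, if anything falls off the work surface, if the arm or the gripper's body presses on something with over 40 N, if the wrist force passes 120 N, or if a joint passes its speed limit or range.

## Working session

There is one attempt and no reset: what is moved stays moved. The work goes in short steps, Python scripts to look and compute and a tool call to move; the robot and the scene stay as the last step left them, time stands still between calls to the robot, and variables do not carry over. Pictures are saved under pics/ and viewed, and the job is handed in when it is done.

Besides the shell and the picture viewer there is one more tool, called after "Call:" as name(argument=value, ...) on one line, values as JSON. carry_out: Moves the arm, as the interface text tells. Its arguments: {"type":"object","properties":{"motion":{"type":"array","items":{"type":"number"}},"squeeze":{"type":"number"}},"required":["motion"]}

```bash
ls; mkdir -p pics; python3 - <<'E'
from plant import robot, imaging, models
import cv2,numpy as np
s=robot.read_state(); print({k:np.round(v,3).tolist() for k,v in s.items()})
for n in ["scene","side"]:
    im=imaging.read_camera(n); cv2.imwrite(f"pics/{n}0.png",im)
    m=imaging.camera_model(n); print(n,m)
    for t in ["carton_mid","lid_mid","mailer_mid"]:
        for o in models.outline_of(n,t):
            ys,xs=np.nonzero(o["pixels"]); 
            if len(xs):print(t,round(o["confidence"],2),np.round(o["pixel"]),xs.min(),xs.max(),ys.min(),ys.max(),im[o["pixels"]].mean(0).round())
E
```

```text
pics
{'t': 0.0, 'q': [-1.367, 0.131, 1.489, 0.0, 1.523, -0.085], 'dq': [-0.001, -0.001, -0.001, -0.0, -0.002, -0.0], 'joint_torque': [0.001, -55.984, -49.176, 0.077, 0.036, -0.0], 'tool_pos': [0.171, -0.575, 0.237], 'orientation': [-0.301, 2.068, -2.065], 'force': [0.622, -0.251, 0.817], 'wrist_torque': [-0.033, 0.031, 0.018], 'opening': 0.093}
scene {'K': array([[515.51060473,   0.        , 323.1229185 ],
       [  0.        , 515.51060473, 207.75814433],
       [  0.        ,   0.        ,   1.        ]]), 'k1': -0.14921211919327593, 'position': array([1.46337664, 0.55843048, 1.3032566 ]), 'orientation': array([-1.37536295, -2.28848311,  0.84879814])}
carton_mid 0.61 [254. 259.] 238 274 246 277 [165. 168.  42.]
lid_mid 0.94 [322. 213.] 302 344 190 232 [ 93. 146. 195.]
lid_mid 0.88 [325. 166.] 306 345 153 181 [ 50. 184. 208.]
mailer_mid 0.88 [384. 236.] 363 404 221 253 [129. 172. 212.]
side {'K': array([[368.20428486,   0.        , 323.52369178],
       [  0.        , 368.20428486, 195.58380401],
       [  0.        ,   0.        ,   1.        ]]), 'k1': -0.06362625725230356, 'position': array([0.32060369, 0.54026063, 0.77594075]), 'orientation': array([-0.60091311,  2.76181977, -0.96216577])}
carton_mid 0.66 [262. 158.] 248 280 141 178 [149. 151.  57.]
carton_mid 0.57 [346. 358.] 312 378 324 393 [179. 181.  72.]
carton_mid 0.54 [319. 205.] 291 335 179 216 [ 79. 111. 139.]
carton_mid 0.49 [310. 190.] 281 333 169 213 [ 86. 121. 151.]
lid_mid 0.92 [418. 213.] 396 439 190 235 [ 76. 191. 210.]
lid_mid 0.81 [306. 191.] 281 333 170 213 [ 86. 120. 150.]
lid_mid 0.63 [407. 131.] 387 429 119 146 [26. 24. 24.]
mailer_mid 0.77 [266. 266.] 247 286 233 297 [112. 142. 167.]
```

```bash
python3 - <<'E'
import cv2
a=cv2.imread("pics/scene0.png");b=cv2.imread("pics/side0.png")
cv2.imwrite("pics/scz.png",cv2.resize(a[110:310,190:450],(780,600),interpolation=cv2.INTER_CUBIC))
cv2.imwrite("pics/siz.png",cv2.resize(b[100:400,200:480],(560,600),interpolation=cv2.INTER_CUBIC))
E
```

```text
(no output)
```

View pics/scene0.png

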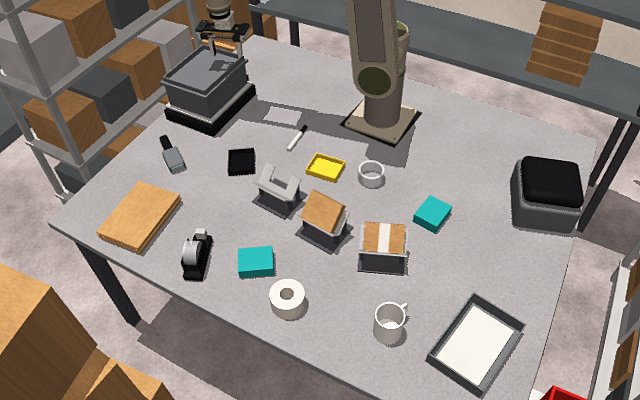

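View pics/side0.png

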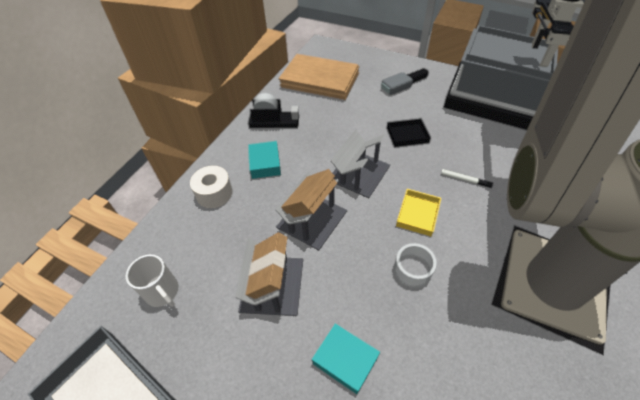

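View pics/scz.png

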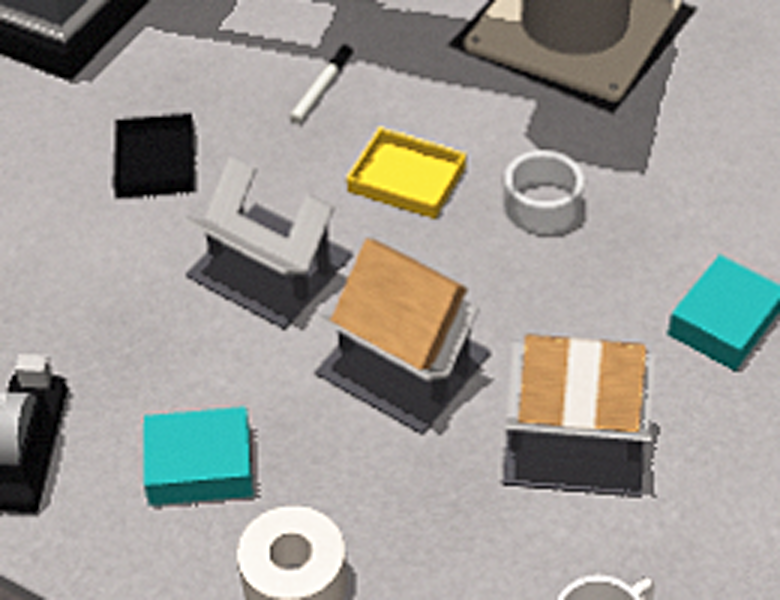

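View pics/siz.png

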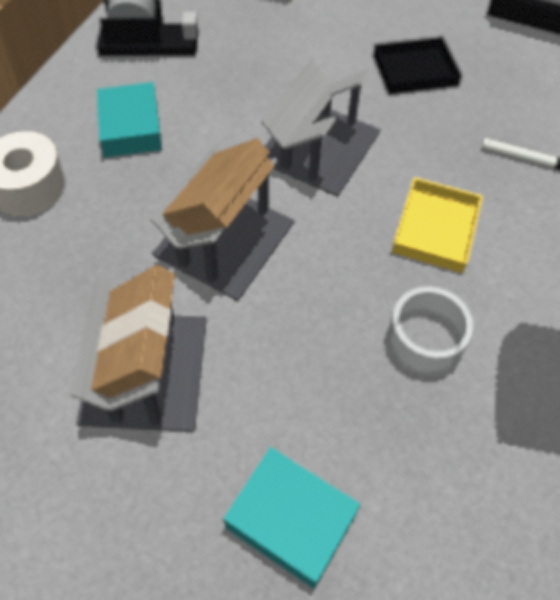

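```bash
cat > h.py <<'E'
import numpy as np,cv2
from scipy.spatial.transform import Rotation as R
def proj(m,P):
    Rc=R.from_rotvec(m["orientation"]).as_matrix()
    p=(np.atleast_2d(P)-m["position"])@Rc
    s=p[:,:2]/p[:,2:]; s=s*(1+m["k1"]*(s**2).sum(1,keepdims=True))
    return s@m["K"][:2,:2].T+m["K"][:2,2]
def ray(m,px):
    K=m["K"];d=(np.array(px,float)-K[:2,2])/K[0,0];s=d.copy()
    for _ in range(20): s=d/(1+m["k1"]*(s@s))
    v=R.from_rotvec(m["orientation"]).as_matrix()@np.r_[s,1]; return v/np.linalg.norm(v)
def atz(m,px,z):
    v=ray(m,px);return m["position"]+v*(z-m["position"][2])/v[2]
def Rz(a): return R.from_euler('z',a).as_matrix()
c=np.sqrt(.5)
LEAN=np.array([[c,0,c],[0,1,0],[-c,0,c]])  # columns: carton x=(c,0,-c), y, z=(c,0,c)
def box(sx,sy,z0,z1):
    return np.array([[x,y,z] for x in(-sx/2,sx/2) for y in(-sy/2,sy/2) for z in(z0,z1)])
E
python3 - <<'E'
from plant import robot, imaging, models
from h import *
from scipy.optimize import minimize
s=robot.read_state()
print("tool axes (cols)\n",R.from_rotvec(s["orientation"]).as_matrix().round(3), s['q'])
ms={n:imaging.camera_model(n) for n in["scene","side","wrist"]}
print(ms["wrist"])
for n,p in [("scene",(322,213)),("scene",(278,190)),("scene",(384,240)),("side",(306,191)),("side",(357,165)),("side",(266,266))]: print(n,p,atz(ms[n],p,.1).round(3))
masks={}
for n in["scene","side"]:
    imaging.read_camera(n)
    for t in ["lid_mid","mailer_mid"]:
        masks[n,t]=[(o["pixels"].astype(np.uint8),o["confidence"],o["pixel"]) for o in models.outline_of(n,t)]
def sil(m,P,up=4):
    q=proj(m,P); h=cv2.convexHull((q*up*16).astype(np.int32)); im=np.zeros((400*up,640*up),np.uint8); cv2.fillConvexPoly(im,h,255,cv2.LINE_AA,4)
    return cv2.resize(im,(640,400),interpolation=cv2.INTER_AREA)/255.
def fit(t,B,off,guess,cams,near):
    M={}
    for n in cams:
        M[n]=min(masks[n,t],key=lambda o:np.hypot(*(np.array(o[2])-near[n])))[0].astype(float); 
    def cost(p):
        C=np.array([p[0],p[1],off]);P=(B@LEAN.T)@Rz(p[2]).T+C
        return sum(np.abs(sil(ms[n],P)-M[n]).sum()/M[n].sum() for n in cams)
    best=min((minimize(cost,[guess[0],guess[1],a],method="Nelder-Mead",options=dict(initial_simplex=[[guess[0],guess[1],a],[guess[0]+.02,guess[1],a],[guess[0],guess[1]+.02,a],[guess[0],guess[1],a+.2]])) for a in(-1,-.6,-.3,0,.3,.6,1)),key=lambda r:r.fun)
    print(t,cams,best.x.round(4),round(best.fun,3),"radial yaw",np.arctan2(best.x[1],best.x[0]).round(3))
g=atz(ms["scene"],(322,213),.11)
near={"scene":(322,213),"side":(306,191)}
for cams in (["scene"],["side"],["scene","side"]): fit("lid_mid",box(.092,.112,0,.02),.102,g,cams,near)
near={"scene":(384,236),"side":(266,266)}
zc=.055+(.042+.013)*c
g=atz(ms["scene"],(384,236),.1)
for cams in (["scene"],["side"],["scene","side"]): fit("mailer_mid",box(.084,.118,-.013,.013),zc,g,cams,near)
E
```

```text
tool axes (cols)
 [[-0.959 -0.     0.285]
 [-0.285  0.    -0.959]
 [-0.    -1.    -0.   ]] [-1.36738109e+00  1.30522206e-01  1.48838735e+00 -2.04430171e-06
  1.52301299e+00 -8.53940800e-02]
{'K': array([[289.6068508 ,   0.        , 318.30461768],
       [  0.        , 289.6068508 , 200.40957162],
       [  0.        ,   0.        ,   1.        ]]), 'k1': -0.027452817716162127, 'position': array([ 0.23482293, -0.55573968,  0.38301078]), 'orientation': array([ 2.35256313, -1.75574404, -0.21810546])}
scene (322, 213) [0.6   0.066 0.1  ]
scene (278, 190) [ 0.581 -0.102  0.1  ]
scene (384, 240) [0.606 0.274 0.1  ]
side (306, 191) [0.6   0.059 0.1  ]
side (357, 165) [ 0.521 -0.069  0.1  ]
side (266, 266) [0.586 0.271 0.1  ]
lid_mid ['scene'] [ 0.5909  0.0682 -0.1158] 0.032 radial yaw 0.115
lid_mid ['side'] [ 0.5859  0.0662 -0.113 ] 0.063 radial yaw 0.112
lid_mid ['scene', 'side'] [ 0.5872  0.0673 -0.1147] 0.151 radial yaw 0.114
mailer_mid ['scene'] [0.5935 0.2676 0.3744] 0.046 radial yaw 0.424Traceback (most recent call last):
  File "<stdin>", line 32, in <module>
  File "<stdin>", line 20, in fit
ValueError: min() iterable argument is empty
```

```bash
python3 - <<'E'
import cv2
a=cv2.imread("pics/scene0.png");b=cv2.imread("pics/side0.png")
cv2.imwrite("pics/ez1.png",cv2.resize(a[155:220,245:315],None,fx=9,fy=9,interpolation=cv2.INTER_CUBIC))
cv2.imwrite("pics/ez2.png",cv2.resize(b[125:200,325:395],None,fx=8,fy=8,interpolation=cv2.INTER_CUBIC))
E
```

```text
(no output)
```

View pics/ez1.png

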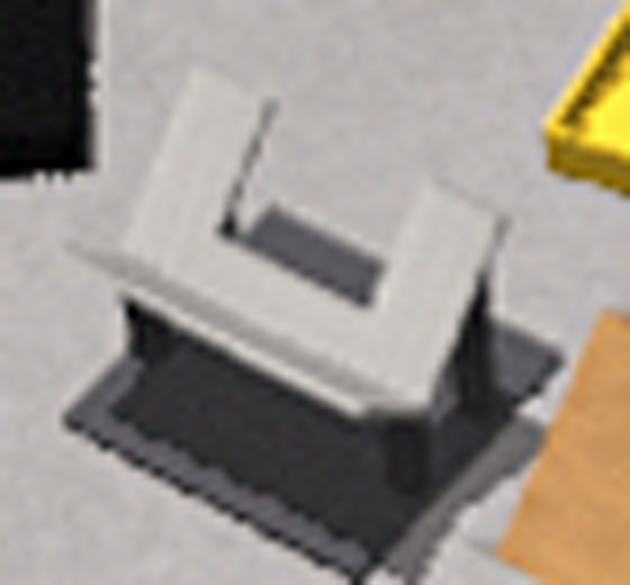

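View pics/ez2.png

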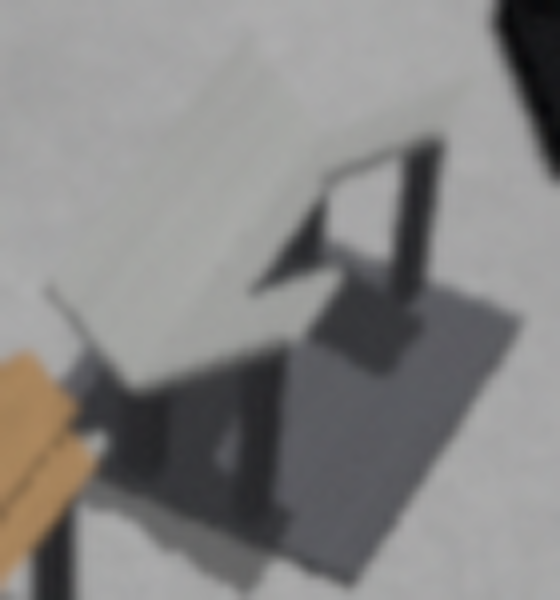

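```bash
python3 - <<'E'
from plant import imaging
from h import *
from scipy.optimize import least_squares
ms={n:imaging.camera_model(n) for n in["scene","side"]}
N=lambda s,y:[-s*c,y,s*c]; F=lambda s,y:[s*c,y,s*c]
sc=[((200,68),N(.075,-.07)),((505,215),N(.075,.07)),((272,103),N(.075,-.035)),((222,232),N(.022,-.035)),((375,303),N(.022,.035)),((432,180),N(.075,.035)),((68,245),F(.045,-.07)),((365,415),F(.045,.07))]
si=[((290,345),N(.075,.07)),((345,268),N(.075,.035)),((250,295),N(.022,.035)),((330,180),N(.022,-.035)),((440,138),N(.075,-.035)),((470,80),N(.075,-.07)),((130,388),N(0,.07)),((48,290),F(.045,.07)),((250,35),F(.045,-.07))]
A=[("scene",np.array(p)/9+(245,155),L) for p,L in sc]+[("side",np.array(p)/8+(325,125),L) for p,L in si]
def f(p,cams=("scene","side"),full=False):
    r=[]
    for n,px,L in A:
        if n in cams: r.append(proj(ms[n],Rz(p[2])@L+[p[0],p[1],.055])[0]-px)
    return np.array(r) if full else np.ravel(r)
for cams in(("scene",),("side",),("scene","side")):
    o=least_squares(f,[.6,-.1,0],args=(cams,),loss="soft_l1")
    seat=Rz(o.x[2])@[-.018,0,.047]+[o.x[0],o.x[1],.055]
    print(cams,o.x.round(4),"seat",seat.round(4)); print(f(o.x,cams,True).round(1).tolist())
E
```

```text
('scene',) [ 0.558  -0.1302 -0.1082] seat [ 0.5401 -0.1282  0.102 ]
[[0.0, -0.4], [0.4, 0.3], [0.4, -0.2], [-0.1, 0.3], [-0.1, 1.2], [-0.3, -0.2], [-0.9, -0.0], [0.4, -0.8]]
('side',) [ 0.5512 -0.1335 -0.1042] seat [ 0.5333 -0.1317  0.102 ]
[[0.1, -0.7], [-0.5, 0.1], [-2.5, 1.6], [-0.5, -0.1], [-0.5, -0.2], [1.4, -0.7], [0.7, 0.3], [0.5, -0.2], [0.3, 0.4]]
('scene', 'side') [ 0.5528 -0.1329 -0.1026] seat [ 0.5349 -0.131   0.102 ]
[[0.1, -1.6], [0.5, -1.1], [0.4, -1.4], [-0.0, -1.0], [-0.0, -0.2], [-0.2, -1.6], [-0.8, -1.2], [0.6, -2.3], [-0.6, -0.7], [-1.1, 0.1], [-3.1, 1.6], [-1.2, -0.1], [-1.1, -0.2], [0.7, -0.7], [0.1, 0.3], [-0.1, -0.2], [-0.3, 0.3]]
```

Call:
carry_out(motion=[-0.048,-0.006,0.006,0,-4.6,0,1,-0.048,-0.006,0.006,0,-4.6,0,1,-0.048,-0.006,0.006,0,-4.6,0,1,-0.048,-0.006,0.006,0,-4.6,0,1,-0.048,-0.006,0.006,0,-4.6,0,1], squeeze=20)

```text
t: 1.2
tool_pos: [0.3987, -0.4994, 0.267]
orientation: [-0.658, 1.823, -1.821]
force: [0.2, -1.2, -0.2]
opening: 0.0933
```

```bash
cat > log.py <<'E'
from plant import robot; import json,numpy as np
s=robot.read_state(); d={k:np.asarray(v).tolist() for k,v in s.items()}
open("log.jsonl","a").write(json.dumps(d)+"\n")
print("t",d["t"],"q",np.round(d["q"],3),"p",np.round(d["tool_pos"],4),"rv",np.round(d["orientation"],3),"F",np.round(d["force"],1),"op",round(d["opening"],4))
E
python3 log.py
```

```text
t 1.2 q [-0.976  0.227  1.327 -0.002  1.589 -0.097] p [ 0.3987 -0.4994  0.267 ] rv [-0.658  1.823 -1.821] F [ 0.2 -1.2 -0.2] op 0.0933
```

Call:
carry_out(motion=[-0.048,-0.006,0.006,4,-4.6,0,1,-0.048,-0.006,0.006,4,-4.6,0,1,-0.048,-0.006,0.006,4,-4.6,0,1,-0.048,-0.006,0.006,4,-4.6,0,1,-0.048,-0.006,0.006,4,-4.6,0,1])

```text
t: 1.7
tool_pos: [0.5805, -0.3324, 0.2961]
orientation: [-0.819, 1.19, -1.783]
force: [0.7, -0.1, -0.5]
opening: 0.0931
```

```bash
python3 log.py
```

```text
t 1.7 q [-0.581 -0.03   1.589 -0.031  1.228 -0.12 ] p [ 0.5805 -0.3324  0.2961] rv [-0.819  1.19  -1.783] F [ 0.7 -0.1 -0.5] op 0.0931
```

```bash
cat >> h.py <<'E'
def toolR(yaw,tilt,flip=0):
    """tilt deg from down, outwards. cols x,y,z"""
    t=np.radians(tilt); y=np.array([np.sin(t),0,-np.cos(t)]); z=np.array([np.cos(t),0,np.sin(t)])
    if flip: z=-z
    return Rz(yaw)@np.column_stack([np.cross(y,z),y,z])
def rows(p0,R0,p1,R1,n):
    out=[];rv=R.from_matrix(R0.T@R1).as_rotvec()
    for k in range(n):
        Rk=R0@R.from_rotvec(rv*k/n).as_matrix()
        d=Rk.T@((p1-p0)/n); out.append(np.r_[d,np.degrees(rv/n)])
    return np.array(out)
def show(r):
    print(len(r),"rows; max shift",np.linalg.norm(r[:,:3],axis=1).max().round(4),"turn",np.linalg.norm(r[:,3:],axis=1).max().round(2))
    for i in range(0,len(r),5): print([[*np.round(a[:3],3).tolist(),*np.round(a[3:],1).tolist()] for a in r[i:i+5]])
E
python3 - <<'E'
from plant import robot,imaging
from h import *
m=imaging.camera_model("wrist");s=robot.read_state();T=R.from_rotvec(s["orientation"]).as_matrix()
off=T.T@(m["position"]-s["tool_pos"]);Rc=T.T@R.from_rotvec(m["orientation"]).as_matrix()
print(off.round(4),Rc.round(3)); np.savez("wc.npz",off=off,Rc=Rc)
for p,tilt in [((.40,-.03,.33),30),((.36,-.03,.33),45),((.447,.08,.25),45),((.40,-.03,.38),30)]:
    Rt=toolR(-.1,tilt);mm=dict(m);mm["position"]=np.array(p)+Rt@off;mm["orientation"]=R.from_matrix(Rt@Rc).as_rotvec()
    print(p,tilt,proj(mm,[[.587,.067,.102],[.536,-.13,.102],[.593,.267,.09]]).round().tolist())
p1=np.array([.40,-.03,.36]);show(rows(s["tool_pos"],T,p1,toolR(-.1,30),10))
E
```

```text
[-0.0674 -0.1459 -0.0013] [[ 0.     0.969  0.245]
 [-0.    -0.245  0.969]
 [ 1.    -0.     0.   ]]
(0.4, -0.03, 0.33) 30 [[347.0, 93.0], [327.0, 231.0], [335.0, -70.0]]
(0.36, -0.03, 0.33) 45 [[313.0, 92.0], [300.0, 224.0], [299.0, -62.0]]
(0.447, 0.08, 0.25) 45 [[315.0, 183.0], [299.0, 335.0], [297.0, -0.0]]
(0.4, -0.03, 0.38) 30 [[328.0, 96.0], [311.0, 222.0], [316.0, -51.0]]
10 rows; max shift 0.0358 turn 2.4
[[-0.018, -0.017, -0.025, 1.1, -1.7, 1.3], [-0.019, -0.017, -0.024, 1.1, -1.7, 1.3], [-0.021, -0.017, -0.023, 1.1, -1.7, 1.3], [-0.022, -0.017, -0.023, 1.1, -1.7, 1.3], [-0.023, -0.017, -0.022, 1.1, -1.7, 1.3]]
[[-0.024, -0.017, -0.02, 1.1, -1.7, 1.3], [-0.025, -0.017, -0.019, 1.1, -1.7, 1.3], [-0.026, -0.017, -0.018, 1.1, -1.7, 1.3], [-0.027, -0.017, -0.017, 1.1, -1.7, 1.3], [-0.027, -0.016, -0.016, 1.1, -1.7, 1.3]]
```

Call:
carry_out(motion=[-0.018,-0.017,-0.025,1.1,-1.7,1.3,1,-0.019,-0.017,-0.024,1.1,-1.7,1.3,1,-0.021,-0.017,-0.023,1.1,-1.7,1.3,1,-0.022,-0.017,-0.023,1.1,-1.7,1.3,1,-0.023,-0.017,-0.022,1.1,-1.7,1.3,1])

```text
t: 2.2
tool_pos: [0.4911, -0.1712, 0.3254]
orientation: [-0.799, 1.012, -1.63]
force: [0.1, 0.2, 1.5]
opening: 0.0932
```

Call:
carry_out(motion=[-0.024,-0.017,-0.02,1.1,-1.7,1.3,1,-0.025,-0.017,-0.019,1.1,-1.7,1.3,1,-0.026,-0.017,-0.018,1.1,-1.7,1.3,1,-0.027,-0.017,-0.017,1.1,-1.7,1.3,1,-0.027,-0.016,-0.016,1.1,-1.7,1.3,1])

```text
t: 2.7
tool_pos: [0.4308, -0.0189, 0.3636]
orientation: [-0.8, 0.881, -1.47]
force: [1.4, 0.1, -0.4]
opening: 0.0925
```

```bash
python3 log.py; python3 - <<'E'
from plant import robot,imaging,models
from h import *
import json
m=imaging.camera_model("wrist");im=imaging.read_camera("wrist");cv2.imwrite("pics/w1.png",im)
np.savez("w1.npz",**m)
for t in["lid_mid","carton_mid","mailer_mid"]:
    for o in models.outline_of("wrist",t):
        ys,xs=np.nonzero(o["pixels"]);print(t,round(o["confidence"],2),np.round(o["pixel"]),xs.min(),xs.max(),ys.min(),ys.max())
print(proj(m,[[.587,.067,.102],[.536,-.13,.102],[.593,.267,.09]]).round())
# FK fit
from scipy.optimize import least_squares
D=[json.loads(l) for l in open("log.jsonl")]
D.append(dict(q=[-1.36738109e+00,1.30522206e-01,1.48838735e+00,0,1.52301299e+00,-8.53940800e-02],tool_pos=[.171,-.575,.2375],orientation=[-.301,2.068,-2.065]))
for d in D:
    q=d["q"];Rr=(R.from_euler('z',q[0])*R.from_euler('y',q[1]+q[2])*R.from_euler('z',q[3])*R.from_euler('y',q[4])*R.from_euler('z',q[5])).as_matrix()
    T=R.from_rotvec(d["orientation"]).as_matrix()
    print(q[4],(Rr.T@T).round(3).tolist())
E
```

```text
t 2.7 q [-0.23  -0.892  2.119  0.081  1.421 -0.14 ] p [ 0.4308 -0.0189  0.3636] rv [-0.8    0.881 -1.47 ] F [ 1.4  0.1 -0.4] op 0.0925
lid_mid 0.97 [329. 103.] 312 345 61 148
lid_mid 0.75 [260. 331.] 218 292 302 353
lid_mid 0.56 [162. 208.] 111 200 168 248
carton_mid 0.77 [308. 102.] 301 314 66 144
carton_mid 0.59 [391. 165.] 366 417 133 194
mailer_mid 0.64 [324.   2.] 312 339 0 7
[[322. 108.]
 [303. 239.]
 [311. -44.]]
1.589001969735854 [[0.0, 0.0, -1.0], [-1.0, -0.0, -0.0], [-0.0, 1.0, 0.0]]
1.2276829271844352 [[-0.0, -0.0, -1.0], [-1.0, 0.0, 0.0], [0.0, 1.0, -0.0]]
1.4214232045799589 [[-0.0, -0.0, -1.0], [-1.0, 0.0, 0.0], [0.0, 1.0, -0.0]]
1.52301299 [[-0.0, 0.001, -1.0], [-1.0, -0.0, 0.0], [-0.0, 1.0, 0.001]]
```

View pics/w1.png

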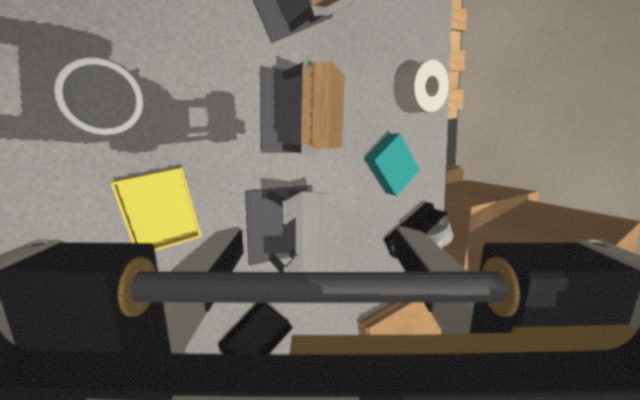

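```bash
cat >> h.py <<'E'
import json,os
E3=np.array([[0,0,-1.],[-1,0,0],[0,1,0]])
def fk(q,k):
    a1,h,L1,e,L2,d=k
    R1=R.from_euler('z',q[0]);R2=R1*R.from_euler('y',q[1]);R3=R1*R.from_euler('y',q[1]+q[2])
    R6=R3*R.from_euler('z',q[3])*R.from_euler('y',q[4])*R.from_euler('z',q[5])
    p=R1.apply([a1,0,h])+R2.apply([0,0,L1])+R3.apply([e,0,L2])+R6.apply([0,0,d])
    return p,R6.as_matrix()@E3
E
python3 - <<'E'
from h import *
from scipy.optimize import least_squares
D=[json.loads(l) for l in open("log.jsonl")]
D.append(dict(q=[-1.36738109e+00,1.30522206e-01,1.48838735e+00,0,1.52301299e+00,-8.53940800e-02],tool_pos=[.171,-.575,.2375]))
f=lambda k:np.concatenate([fk(d["q"],k)[0]-d["tool_pos"] for d in D])
for pri in(0,.001,.01):
    k0=np.array([0,.35,.4,0,.4,.25])
    o=least_squares(lambda k:np.r_[f(k),pri*(k-k0)],k0);print(o.x.round(4),np.abs(f(o.x)).max(),np.linalg.svd(o.jac)[1].round(4))
E
```

```text
[-0.0244  0.3728  0.4061  0.1048  0.5687  0.4073] 0.05152608127615679 [3.9424 2.8222 0.628  0.2297 0.2053 0.0572]
[-0.0243  0.3728  0.4061  0.1048  0.5687  0.4073] 0.051525730012273105 [3.9424 2.8222 0.628  0.2297 0.2053 0.0572]
[-0.0232  0.3706  0.4047  0.1019  0.5678  0.4066] 0.05149194901618649 [3.9424 2.8222 0.6281 0.2299 0.2055 0.0581]
```

```bash
sed -i 's/a1,h,L1,e,L2,d=k/a1,h,L1,e,L2,d,b=k/; s/\[a1,0,h\]/[a1,b,h]/' h.py
python3 - <<'E'
from h import *
from scipy.optimize import least_squares
D=[json.loads(l) for l in open("log.jsonl")]
D.append(dict(q=[-1.36738109e+00,1.30522206e-01,1.48838735e+00,0,1.52301299e+00,-8.53940800e-02],tool_pos=[.171,-.575,.2375]))
f=lambda k:np.concatenate([fk(d["q"],k)[0]-d["tool_pos"] for d in D])
for pri in(0,.001,.01):
    k0=np.array([0,.35,.4,0,.4,.25,.05])
    o=least_squares(lambda k:np.r_[f(k),pri*(k-k0)],k0);print(o.x.round(4),np.abs(f(o.x)).max(),np.linalg.svd(o.jac)[1].round(4))
E
```

```text
[0.     0.3182 0.3691 0.0617 0.5534 0.3585 0.0512] 8.295578797543057e-05 [3.9424 2.8222 2.0001 0.628  0.2292 0.2048 0.0572]
[0.     0.3182 0.3691 0.0617 0.5534 0.3585 0.0512] 8.278186819021816e-05 [3.9424 2.8222 2.0001 0.628  0.2292 0.2048 0.0572]
[0.0006 0.3173 0.3686 0.0606 0.5529 0.3582 0.0512] 9.25206610979945e-05 [3.9424 2.8222 2.0001 0.6281 0.2294 0.205  0.058 ]
```

```bash
cat >> h.py <<'E'
KK=np.array([0,.3182,.3691,.0617,.5534,.3585,.0512])
LO=np.array([-2.96,-.89,.02,-1.34,0,-2.66]);HI=np.array([2.96,2.26,2.5,4.48,2.73,2.66])
def ik(p,T,k=KK):
    a1,h,L1,e,L2,d,b=k
    w=np.asarray(p)-d*T[:,1]
    rho=np.hypot(w[0],w[1]); 
    q1=np.arctan2(w[1],w[0])-np.arcsin(b/rho)
    X=np.sqrt(rho**2-b*b)-a1;Z=w[2]-h
    L=np.hypot(e,L2);g=np.arctan2(e,L2); D=np.hypot(X,Z)
    ce=(D*D-L1*L1-L*L)/(2*L1*L)
    if abs(ce)>1: return []
    el=np.arccos(ce); out=[]
    q3=el-g
    th=np.arctan2(X,Z); q2=th-np.arctan2(L*np.sin(el),L1+L*np.cos(el))
    R3=R.from_euler('z',q1)*R.from_euler('y',q2+q3)
    M=R3.inv()*R.from_matrix(T@E3.T)
    a=M.as_euler('ZYZ')
    for q4,q5,q6 in [(a[0],a[1],a[2]),(a[0]+np.pi,-a[1],a[2]+np.pi)]:
        if q5<-1e-6: continue
        q4=(q4+1.34)%(2*np.pi)-1.34; q6=(q6+np.pi)%(2*np.pi)-np.pi
        q=np.array([q1,q2,q3,q4,q5,q6]); out.append((q,bool((q>=LO).all() and (q<=HI).all())))
    return out
E
cat > p1.py <<'E'
from h import *
def grasp(C,yaw,g,beta,flip,dtilt=0):
    """tool pose: g = TCP offset from carton centre along tool y (neg = shallower); beta yaw in carton plane deg"""
    S=Rz(yaw)@LEAN; # carton x,y,z
    B=S@R.from_euler('zy',[beta,dtilt],degrees=True).as_matrix()
    y=B[:,0];z=B[:,2]*(-1 if flip else 1)
    T=np.column_stack([np.cross(y,z),y,z]); return C+g*y,T
if __name__=="__main__":
    D=[json.loads(l) for l in open("log.jsonl")]
    print(D[-1]["q"],ik(D[-1]["tool_pos"],R.from_rotvec(D[-1]["orientation"]).as_matrix()))
    for nm,C,yaw in(("carton",np.array([.588,.067,.102]),-.115),("seat",np.array([.536,-.130,.102]),-.106)):
      for g in(0,-.01):
       for beta in(-20,-10,0,10,20):
        for fl in(0,1):
          for q,ok in ik(*grasp(C,yaw,g,beta,fl)): print(nm,g,beta,fl,np.round(q,2),"sum",np.degrees(q[1]+q[2]).round(1),"OK" if ok else "")
E
python3 p1.py
```

```text
[-0.23032927235898748, -0.8924029087217796, 2.119426332223493, 0.08123443893465365, 1.4214232045799589, -0.13982292540822178] [(array([-0.23034284, -0.89256019,  2.11944132,  0.08123919,  1.42156607,
       -0.13982412]), False)]
carton 0 -20 0 [ 0.41 -0.04  2.17 -1.07  0.8   1.37] sum 122.2 OK
carton 0 -20 1 [ 0.41 -0.04  2.17 -1.07  0.8  -1.77] sum 122.2 OK
carton 0 -10 0 [ 0.29 -0.2   2.29 -0.94  0.57  1.17] sum 119.8 OK
carton 0 -10 1 [ 0.29 -0.2   2.29 -0.94  0.57 -1.97] sum 119.8 OK
carton 0 0 0 [ 0.13 -0.31  2.37 -0.52  0.36  0.67] sum 117.9 OK
carton 0 0 1 [ 0.13 -0.31  2.37 -0.52  0.36 -2.48] sum 117.9 OK
carton 0 10 0 [-0.05 -0.36  2.42  0.42  0.32 -0.36] sum 117.7 OK
carton 0 10 1 [-0.05 -0.36  2.42  0.42  0.32  2.78] sum 117.7 
carton 0 20 0 [-0.23 -0.32  2.41  1.    0.52 -1.03] sum 119.8 OK
carton 0 20 1 [-0.23 -0.32  2.41  1.    0.52  2.12] sum 119.8 OK
carton -0.01 -20 0 [ 0.43 -0.06  2.18 -1.05  0.82  1.36] sum 121.2 OK
carton -0.01 -20 1 [ 0.43 -0.06  2.18 -1.05  0.82 -1.78] sum 121.2 OK
carton -0.01 -10 0 [ 0.3  -0.23  2.3  -0.91  0.59  1.15] sum 118.6 OK
carton -0.
[... 1057 characters left out ...]
2.33  1.02  0.94  1.69] sum 121.0 OK
seat -0.01 -20 0 [-0.1  -0.47  2.5  -0.86  0.48  0.8 ] sum 116.3 OK
seat -0.01 -20 1 [-0.1  -0.47  2.5  -0.86  0.48 -2.34] sum 116.3 OK
seat -0.01 -10 0 [-0.31 -0.58  2.54 -0.07  0.38 -0.08] sum 112.5 
seat -0.01 -10 1 [-0.31 -0.58  2.54 -0.07  0.38  3.06] sum 112.5 
seat -0.01 0 0 [-0.53 -0.57  2.53  0.62  0.53 -0.86] sum 112.3 
seat -0.01 0 1 [-0.53 -0.57  2.53  0.62  0.53  2.28] sum 112.3 
seat -0.01 10 0 [-0.71 -0.44  2.45  0.9   0.75 -1.24] sum 115.5 OK
seat -0.01 10 1 [-0.71 -0.44  2.45  0.9   0.75  1.9 ] sum 115.5 OK
seat -0.01 20 0 [-0.83 -0.25  2.34  1.01  0.97 -1.44] sum 119.8 OK
seat -0.01 20 1 [-0.83 -0.25  2.34  1.01  0.97  1.7 ] sum 119.8 OK
```

```bash
cat > fitw.py <<'E'
from plant import robot,imaging,models
from h import *
from scipy.optimize import minimize
def sil(m,P,up=4):
    q=proj(m,P); h=cv2.convexHull((q*up*16).astype(np.int32)); im=np.zeros((400*up,640*up),np.uint8); cv2.fillConvexPoly(im,h,255,cv2.LINE_AA,4)
    return cv2.resize(im,(640,400),interpolation=cv2.INTER_AREA)/255.
def fitbox(m,M,B,zc,g,yaw=-.115,lean=LEAN):
    M=M.astype(float)
    def cost(p):
        P=(B@lean.T)@Rz(p[2]).T+[p[0],p[1],zc]
        return np.abs(sil(m,P)-M).sum()/M.sum()
    r=minimize(cost,[g[0],g[1],yaw],method="Nelder-Mead",options=dict(initial_simplex=[[g[0]-.01,g[1]-.01,yaw-.1],[g[0]+.01,g[1],yaw],[g[0],g[1]+.01,yaw],[g[0],g[1],yaw+.1]]))
    return r.x,r.fun
E
python3 - <<'E'
from fitw import *
m=dict(np.load("w1.npz"))
os_=models.outline_of("wrist","lid_mid")
o=os_[0];print(o["confidence"],o["pixel"]);M=o["pixels"]
print(fitbox(m,M,box(.092,.112,0,.02),.102,[.588,.067]))
im=cv2.imread("pics/w1.png");P=lambda x,y,a:(box(.092,.112,0,.02)@LEAN.T)@Rz(a).T+[x,y,.102]
# project stand & carton
def stand(x,y,a):
    N=lambda s,yy:[-s*c,yy,s*c]; F=lambda s,yy:[s*c,yy,s*c]
    L=np.array([N(.075,-.07),N(.075,-.035),N(.022,-.035),N(.022,.035),N(.075,.035),N(.075,.07),N(0,.07),F(.045,.07),F(.045,-.07),N(0,-.07)])
    return L@Rz(a).T+[x,y,.055]
big=cv2.resize(im[40:290,230:370],None,fx=4,fy=4,interpolation=cv2.INTER_CUBIC)[:600*2]
for (x,y,a),col in (((.558,-.1302,-.108),(0,0,255)),((.5512,-.1335,-.104),(0,255,0))):
    q=((proj(m,stand(x,y,a))-[230,40])*4+1.5).astype(np.int32); cv2.polylines(big,[q],True,col,1)
for r,col in (((.5909,.0682,-.1158),(0,0,255)),((.5859,.0662,-.113),(0,255,0))):
    q=((proj(m,P(*r))-[230,40])*4+1.5).astype(np.int32); cv2.polylines(big,[cv2.convexHull(q)],True,col,1)
cv2.imwrite("pics/w1z.png",cv2.resize(big,None,fx=.6,fy=.6))
E
```

```text
0.97 [329.3, 102.9]
(array([ 0.58782566,  0.06489099, -0.13059985]), np.float64(0.0865030222615362))
```

View pics/w1z.png

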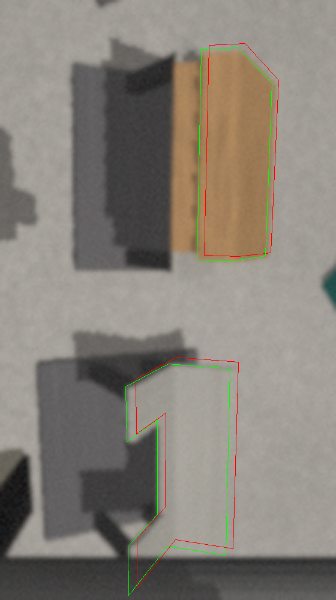

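```bash
cat > plan.py <<'E'
from p1 import *
C=np.array([.587,.066,.102]);CY=-.118;S=np.array([.534,-.131,.102]);SY=-.105
if __name__=="__main__":
  for b in(10,12,15):
    print("beta",b)
    for g in(-.008,-.05,-.09,-.12):
        print("C",g,[ (q.round(2),ok) for q,ok in ik(*grasp(C,CY,g,-b,0))])
    for g in(-.008,-.05,-.09,-.12):
        print("S",g,[ (q.round(2),ok) for q,ok in ik(*grasp(S,SY,g,b,1))])
    for up in (.05,.1,.15):
        for nm,Q,Y,bb,f in(("C",C,CY,-b,0),("S",S,SY,b,1)):
            p,T=grasp(Q,Y,-.008,bb,f);print("up",up,nm,[ (q.round(2),ok) for q,ok in ik(p+[0,0,up],T)], [ (q.round(2),ok) for q,ok in ik(p+[0.05,0,up],T)])
E
python3 plan.py
```

```text
beta 10
C -0.008 [(array([ 0.3 , -0.22,  2.3 , -0.92,  0.59,  1.15]), True)]
C -0.05 [(array([ 0.35, -0.36,  2.34, -0.84,  0.69,  1.08]), True)]
C -0.09 [(array([ 0.41, -0.49,  2.37, -0.78,  0.79,  1.04]), True)]
C -0.12 [(array([ 0.46, -0.58,  2.39, -0.75,  0.87,  1.01]), True)]
S -0.008 [(array([-0.71, -0.43,  2.45,  0.91,  0.75,  1.89]), True)]
S -0.05 [(array([-0.79, -0.61,  2.5 ,  0.83,  0.89,  1.96]), False)]
S -0.09 [(array([-0.87, -0.77,  2.54,  0.78,  1.04,  2.01]), False)]
S -0.12 [(array([-0.94, -0.89,  2.56,  0.76,  1.15,  2.03]), False)]
up 0.05 C [(array([ 0.3 , -0.33,  2.28, -0.79,  0.67,  0.99]), True)] [(array([ 0.27, -0.18,  2.15, -0.8 ,  0.63,  0.99]), True)]
up 0.05 S [(array([-0.71, -0.55,  2.43,  0.8 ,  0.85,  2.04]), True)] [(array([-0.62, -0.37,  2.31,  0.81,  0.75,  2.07]), True)]
up 0.1 C [(array([ 0.3 , -0.41,  2.24, -0.69,  0.76,  0.87]), True)] [(array([ 0.27, -0.26,  2.12, -0.7 ,  0.71,  0.86]), True)]
up 0.1 S [(array([-0.71, -0.63,  2.38,  0.73,  0.94,  2.16]), True)] [(array([-0.62, -0.45,  2.27,  0.73,  0.83,  2.19]), True)]
up 0.15 C [(array([ 0.3 ,
[... 2200 characters left out ...]
([ 0.33, -0.11,  2.1 , -0.9 ,  0.74,  1.12]), True)]
up 0.05 S [(array([-0.78, -0.46,  2.38,  0.88,  0.95,  1.92]), True)] [(array([-0.68, -0.3 ,  2.27,  0.9 ,  0.85,  1.95]), True)]
up 0.1 C [(array([ 0.37, -0.33,  2.19, -0.81,  0.86,  1.01]), True)] [(array([ 0.33, -0.19,  2.07, -0.82,  0.81,  1.  ]), True)]
up 0.1 S [(array([-0.78, -0.54,  2.34,  0.82,  1.03,  2.03]), True)] [(array([-0.68, -0.39,  2.23,  0.83,  0.93,  2.07]), True)]
up 0.15 C [(array([ 0.37, -0.39,  2.13, -0.75,  0.93,  0.91]), True)] [(array([ 0.33, -0.25,  2.02, -0.75,  0.88,  0.9 ]), True)]
up 0.15 S [(array([-0.78, -0.6 ,  2.28,  0.78,  1.11,  2.13]), True)] [(array([-0.68, -0.44,  2.18,  0.77,  1.01,  2.16]), True)]
```

```bash
cat > jp.py <<'E'
from plan import *
from plant import robot
def jrows(q0,q1,n,first=None):
    P=[fk(q0+(q1-q0)*k/n,KK) for k in range(n+1)]
    out=[]
    for (p,T),(p2,T2) in zip(P[:-1],P[1:]):
        out.append(np.r_[T.T@(p2-p),np.degrees(R.from_matrix(T.T@T2).as_rotvec())])
    print("q per row",((q1-q0)/n).round(3)); print("path",[p.round(3).tolist() for p,_ in P[::max(1,n//5)]])
    return np.array(out)
def show7(r,grip):
    print(len(r),"max shift",np.abs(r[:,:3]).max().round(4),"turn",np.linalg.norm(r[:,3:],axis=1).max().round(2))
    for i in range(0,len(r),5):
        print([float(v) for a in r[i:i+5] for v in [*np.round(a[:3],4)+0,*np.round(a[3:],2)+0,grip]])
def st():
    s=robot.read_state(); return np.array(s["q"]),np.array(s["tool_pos"]),R.from_rotvec(s["orientation"]).as_matrix()
def lin(p1,T1,n,grip):
    q,p,T=st(); r=rows(p,T,p1,T1,n); show7(r,grip)
    for f in(.25,.5,.75,1):
        Tf=T@R.from_rotvec(R.from_matrix(T.T@T1).as_rotvec()*f).as_matrix()
        print(f,[(a.round(2).tolist(),ok) for a,ok in ik(p+(p1-p)*f,Tf)])
E
python3 - <<'E'
from jp import *
q,p,T=st()
q1=ik(*grasp(C,CY,-.12,-15,0))[0][0]
show7(jrows(q,q1,15),1)
E
```

```text
q per row [ 0.052  0.031  0.013 -0.063 -0.03   0.088]
path [[0.431, -0.02, 0.365], [0.446, -0.02, 0.313], [0.463, -0.011, 0.271], [0.481, 0.011, 0.237], [0.498, 0.05, 0.21], [0.509, 0.106, 0.184]]
15 max shift 0.0219 turn 3.04
[0.0008, 0.0182, -0.0044, -1.1, 1.93, -2.07, 1.0, -0.0006, 0.0175, -0.0037, -0.74, 1.65, -2.15, 1.0, -0.0021, 0.0165, -0.003, -0.36, 1.38, -2.17, 1.0, -0.0036, 0.0155, -0.0025, 0.02, 1.13, -2.13, 1.0, -0.0053, 0.0143, -0.0021, 0.4, 0.9, -2.03, 1.0]
[-0.0069, 0.013, -0.0018, 0.77, 0.68, -1.88, 1.0, -0.0087, 0.0117, -0.0017, 1.11, 0.48, -1.67, 1.0, -0.0104, 0.0103, -0.0018, 1.43, 0.29, -1.41, 1.0, -0.0121, 0.0088, -0.002, 1.71, 0.12, -1.1, 1.0, -0.0139, 0.0073, -0.0023, 1.95, -0.03, -0.76, 1.0]
[-0.0156, 0.0058, -0.0028, 2.14, -0.16, -0.38, 1.0, -0.0173, 0.0043, -0.0034, 2.28, -0.28, 0.01, 1.0, -0.0189, 0.0029, -0.0042, 2.36, -0.39, 0.42, 1.0, -0.0204, 0.0014, -0.0052, 2.39, -0.48, 0.84, 1.0, -0.0219, 0.0001, -0.0063, 2.36, -0.56, 1.25, 1.0]
```

Call:
carry_out(motion=[0.001,0.018,-0.004,-1.1,1.9,-2.1,1,-0.001,0.0175,-0.004,-0.7,1.6,-2.1,1,-0.002,0.0165,-0.003,-0.4,1.4,-2.2,1,-0.004,0.0155,-0.0025,0,1.1,-2.1,1,-0.005,0.014,-0.002,0.4,0.9,-2,1])

```text
t: 3.45
tool_pos: [0.4579, -0.0232, 0.2841]
orientation: [-0.836, 0.943, -1.706]
force: [-0.1, 0.3, -1.0]
opening: 0.0928
```

Call:
carry_out(motion=[-0.007,0.013,-0.002,0.8,0.7,-1.9,1,-0.009,0.0115,-0.002,1.1,0.5,-1.7,1,-0.0105,0.0105,-0.002,1.4,0.3,-1.4,1,-0.012,0.009,-0.002,1.7,0.1,-1.1,1,-0.014,0.0075,-0.0025,1.9,0,-0.8,1])

```text
t: 3.95
tool_pos: [0.4892, 0.0075, 0.2214]
orientation: [-0.808, 0.812, -1.879]
force: [-0.2, 0.3, 0.2]
opening: 0.0928
```

```bash
python3 log.py; python3 - <<'E'
from jp import *
q,p,T=st()
q1=ik(*grasp(C,CY,-.12,-15,0))[0][0]
print(ik(p,T)[0][0]-q)
show7(jrows(q,q1,10),1)
E
```

```text
t 3.95 q [ 0.269 -0.566  2.248 -0.573  1.111  0.765] p [0.4892 0.0075 0.2214] rv [-0.808  0.812 -1.879] F [-0.2  0.3  0.2] op 0.0928
[ 6.04849704e-05 -3.31778143e-05 -4.09175460e-05  1.53739081e-06
  9.48493359e-05  1.15753196e-05]
q per row [ 0.027  0.013  0.006 -0.029 -0.014  0.041]
path [[0.489, 0.008, 0.221], [0.495, 0.024, 0.214], [0.5, 0.042, 0.206], [0.504, 0.061, 0.199], [0.508, 0.083, 0.191], [0.509, 0.106, 0.184]]
10 max shift 0.012 turn 1.45
[-0.009, 0.0016, -0.0015, 1.08, -0.21, -0.01, 1.0, -0.0093, 0.0013, -0.0016, 1.11, -0.23, 0.08, 1.0, -0.0097, 0.001, -0.0018, 1.13, -0.25, 0.17, 1.0, -0.01, 0.0006, -0.0019, 1.15, -0.27, 0.26, 1.0, -0.0104, 0.0003, -0.0021, 1.16, -0.29, 0.35, 1.0]
[-0.0107, 0.0, -0.0023, 1.17, -0.31, 0.44, 1.0, -0.0111, -0.0003, -0.0025, 1.17, -0.32, 0.54, 1.0, -0.0114, -0.0006, -0.0028, 1.17, -0.34, 0.63, 1.0, -0.0117, -0.0009, -0.003, 1.16, -0.35, 0.72, 1.0, -0.012, -0.0012, -0.0033, 1.14, -0.37, 0.81, 1.0]
```

FK model matches to <0.1 mm.

Call:
carry_out(motion=[-0.009,0.0015,-0.0015,1.1,-0.2,0,1,-0.0095,0.001,-0.0015,1.1,-0.2,0.1,1,-0.0095,0.001,-0.002,1.1,-0.2,0.2,1,-0.01,0.0005,-0.002,1.2,-0.3,0.3,1,-0.0105,0,-0.002,1.2,-0.3,0.3,1])

```text
t: 4.45
tool_pos: [0.5009, 0.0468, 0.1965]
orientation: [-0.762, 0.706, -1.887]
force: [-0.3, 0.4, 0.9]
opening: 0.0933
```

Call:
carry_out(motion=[-0.0105,0,-0.0025,1.2,-0.3,0.4,1,-0.011,0,-0.0025,1.2,-0.3,0.5,1,-0.0115,-0.0005,-0.003,1.2,-0.3,0.6,1,-0.0115,-0.001,-0.003,1.2,-0.3,0.7,1,-0.012,-0.001,-0.003,1.1,-0.4,0.8,1])

```text
t: 4.95
tool_pos: [0.5085, 0.0959, 0.1737]
orientation: [-0.699, 0.602, -1.855]
force: [0.3, -0.0, 0.1]
opening: 0.0931
```

```bash
python3 log.py; python3 - <<'E'
from jp import *
from fitw import *
q,p,T=st()
m=imaging.camera_model("wrist");im=imaging.read_camera("wrist")
os_=models.outline_of("wrist","lid_mid")
e=proj(m,[C])[0];print("expected centre",e)
for o in os_: print(o["confidence"],o["pixel"])
o=min(os_,key=lambda o:np.hypot(*(np.array(o["pixel"])-e)))
print(fitbox(m,o["pixels"],box(.092,.112,0,.02),.102,C,CY))
for col,(x,y,a) in (((0,255,0),(C[0],C[1],CY)),):
    P=(box(.092,.112,-.02,.02)@LEAN.T)@Rz(a).T+[x,y,.102];qq=proj(m,P).astype(np.int32)
    cv2.polylines(im,[cv2.convexHull(qq)],True,col,1)
    Pl=(box(.092,.112,.0,.02)@LEAN.T)@Rz(a).T+[x,y,.102];cv2.polylines(im,[cv2.convexHull(proj(m,Pl).astype(np.int32))],True,(255,0,0),1)
cv2.imwrite("pics/w2.png",im)
im=imaging.read_camera("side");cv2.imwrite("pics/s2.png",im)
lin(*grasp(C,CY,-.008,-15,0),10,1)
E
```

```text
t 4.95 q [ 0.531 -0.418  2.319 -0.878  0.961  1.195] p [0.5085 0.0959 0.1737] rv [-0.699  0.602 -1.855] F [ 0.3 -0.   0.1] op 0.0931
expected centre [327.93283388 192.30269258]Traceback (most recent call last):
  File "<stdin>", line 8, in <module>
ValueError: min() iterable argument is empty
```

```bash
python3 - <<'E'
from jp import *
from fitw import *
m=imaging.camera_model("wrist");im=imaging.read_camera("wrist")
for t in("lid_mid","carton_mid"):
  for o in models.outline_of("wrist",t):
    print(t,o["confidence"],o["pixel"],fitbox(m,o["pixels"],box(.092,.112,0 if t[0]=="l" else -.02,.02),.102,C,CY))
for col,z0 in (((0,255,0),-.02),((255,0,0),0)):
    P=(box(.092,.112,z0,.02)@LEAN.T)@Rz(CY).T+C;cv2.polylines(im,[cv2.convexHull(proj(m,P).astype(np.int32))],True,col,1)
cv2.imwrite("pics/w2.png",im)
im=imaging.read_camera("side");cv2.imwrite("pics/s2.png",im)
lin(*grasp(C,CY,-.008,-15,0),10,1)
E
```

```text
lid_mid 0.61 [342.3, 188.8] (array([ 0.58828844,  0.06631101, -0.11126414]), np.float64(0.05951945545057401))
carton_mid 0.84 [382.7, 181.0] (array([ 0.70193584, -0.00261221,  0.51446885]), np.float64(0.8871977767484946))
carton_mid 0.66 [316.6, 191.5] (array([ 0.58812103,  0.05898905, -0.10894994]), np.float64(1.6440078560159692))
10 max shift 0.0103 turn 0.12
[-0.001, 0.0102, 0.0006, 0.01, -0.04, 0.11, 1.0, -0.001, 0.0102, 0.0006, 0.01, -0.04, 0.11, 1.0, -0.001, 0.0102, 0.0006, 0.01, -0.04, 0.11, 1.0, -0.001, 0.0102, 0.0006, 0.01, -0.04, 0.11, 1.0, -0.0009, 0.0102, 0.0006, 0.01, -0.04, 0.11, 1.0]
[-0.0009, 0.0103, 0.0006, 0.01, -0.04, 0.11, 1.0, -0.0009, 0.0103, 0.0006, 0.01, -0.04, 0.11, 1.0, -0.0009, 0.0103, 0.0006, 0.01, -0.04, 0.11, 1.0, -0.0009, 0.0103, 0.0006, 0.01, -0.04, 0.11, 1.0, -0.0008, 0.0103, 0.0006, 0.01, -0.04, 0.11, 1.0]
0.25 [([0.49, -0.36, 2.31, -0.9, 0.89, 1.21], True)]
0.5 [([0.44, -0.29, 2.29, -0.93, 0.83, 1.23], True)]
0.75 [([0.41, -0.22, 2.27, -0.96, 0.76, 1.25], True)]
1 [([0.37, -0.14, 2.24, -1.0, 0.71, 1.28], True)]
```

View pics/w2.png

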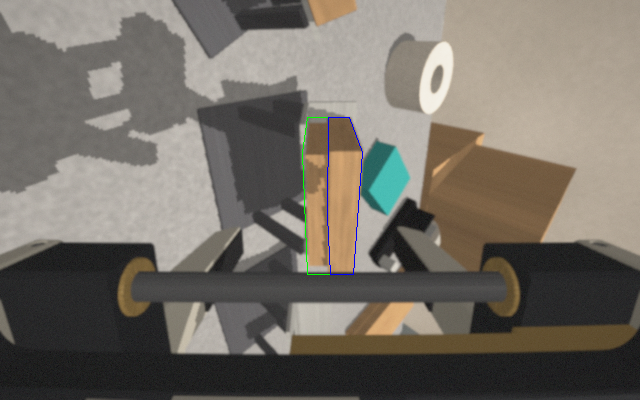

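View pics/s2.png

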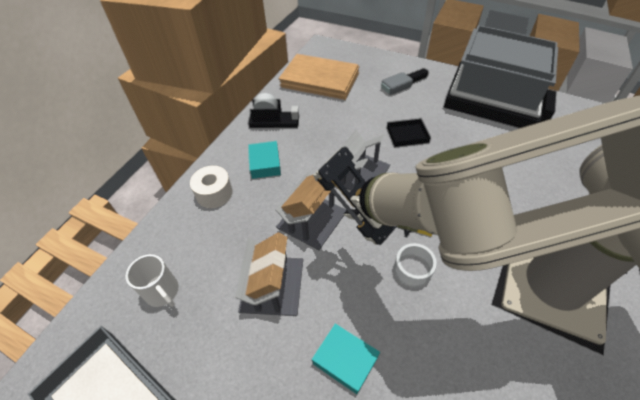

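Call:
carry_out(motion=[-0.001,0.01,0.0006,0,0,0.1,1,-0.001,0.01,0.0006,0,0,0.1,1,-0.001,0.01,0.0006,0,0,0.1,1,-0.001,0.01,0.0006,0,0,0.1,1,-0.001,0.01,0.0006,0,0,0.1,1])

```text
t: 5.75
tool_pos: [0.5484, 0.081, 0.1413]
orientation: [-0.69, 0.606, -1.848]
force: [-0.1, 0.5, -0.2]
opening: 0.0932
```

Call:
carry_out(motion=[-0.001,0.01,0.0006,0,0,0.1,1,-0.001,0.01,0.0006,0,0,0.1,1,-0.001,0.01,0.0006,0,0,0.1,1,-0.001,0.01,0.0006,0,0,0.1,1,0,0,0,0,0,0,1])

```text
t: 6.25
tool_pos: [0.5792, 0.0678, 0.1089]
orientation: [-0.693, 0.611, -1.842]
force: [0.3, 0.2, -0.3]
opening: 0.0929
```

```bash
python3 log.py; python3 - <<'E'
from jp import *
lin(*grasp(np.array([.5875,.066,.102]),-.115,-.008,-15,0),5,1)
E
```

```text
t 6.25 q [ 0.37  -0.152  2.242 -0.992  0.717  1.276] p [0.5792 0.0678 0.1089] rv [-0.693  0.611 -1.842] F [ 0.3  0.2 -0.3] op 0.0929
5 max shift 0.0005 turn 0.16
[-0.0004, 0.0005, 0.0002, 0.07, -0.12, 0.08, 1.0, -0.0004, 0.0005, 0.0002, 0.07, -0.12, 0.08, 1.0, -0.0004, 0.0005, 0.0002, 0.07, -0.12, 0.08, 1.0, -0.0004, 0.0005, 0.0002, 0.07, -0.12, 0.08, 1.0, -0.0004, 0.0005, 0.0002, 0.07, -0.12, 0.08, 1.0]
0.25 [([0.37, -0.15, 2.24, -0.99, 0.71, 1.28], True)]
0.5 [([0.37, -0.15, 2.24, -1.0, 0.71, 1.28], True)]
0.75 [([0.37, -0.15, 2.24, -1.0, 0.71, 1.28], True)]
1 [([0.37, -0.15, 2.24, -1.0, 0.7, 1.28], True)]
```

Call:
carry_out(motion=[-0.001,0.001,0,0.1,-0.1,0.1,-1,0,0,0,0,0,0,-1,0,0,0,0,0,0,-1,0,0,0,0,0,0,-1,0,0,0,0,0,0,-1], squeeze=10)

```text
t: 6.75
tool_pos: [0.58, 0.0684, 0.1078]
orientation: [-0.693, 0.608, -1.84]
force: [-0.2, -0.8, -0.0]
opening: 0.0578
```

```bash
python3 log.py
```

```text
t 6.75 q [ 0.37  -0.148  2.241 -0.996  0.713  1.28 ] p [0.58   0.0684 0.1078] rv [-0.693  0.608 -1.84 ] F [-0.2 -0.8 -0. ] op 0.0578
```

Call:
carry_out(motion=[0,0,0,0,0,0,-1,0,0,0,0,0,0,-1,0,0,0,0,0,0,-1,0,0,0,0,0,0,-1,0,0,0,0,0,0,-1])

```text
t: 7.25
tool_pos: [0.582, 0.069, 0.1108]
orientation: [-0.688, 0.605, -1.84]
force: [1.5, -1.1, -0.4]
opening: 0.04
```

Call:
carry_out(motion=[0,0,0,0,0,0,-1,0,0,0,0,0,0,-1,0,0,0,0,0,0,-1,0,0,0,0,0,0,-1,0,0,0,0,0,0,-1], squeeze=25)

```text
t: 7.75
tool_pos: [0.582, 0.0689, 0.1108]
orientation: [-0.689, 0.604, -1.839]
force: [1.7, 0.0, -0.4]
opening: 0.0397
```

```bash
python3 log.py; python3 - <<'E'
from jp import *
from plant import imaging
im=imaging.read_camera("side");cv2.imwrite("pics/s3.png",cv2.resize(im[130:280,240:420],None,fx=4,fy=4,interpolation=cv2.INTER_CUBIC)[:600])
q,p,T=st()
for up in(.03,.06,.1,.14): print(up,[(a.round(2),ok) for a,ok in ik(p+[0,0,up],T)])
# transit
for dx in(0,.05):
  for up in(.1,.14):
    qa=ik(p+[dx,0,up],T)[0][0]; pb,Tb=grasp(S,SY,-.008,15,1); qb=ik(pb+[dx,0,up],Tb)[0][0]
    zs=[]
    for k in range(31):
        pp,TT=fk(qa+(qb-qa)*k/30,KK); cc=pp+TT@[0,.008,0]
        # carton corners rel tool: centre .008 ahead; in-plane rot 15
        B=box(.092,.112,-.02,.02)@R.from_euler('z',15,degrees=True).as_matrix().T  # carton->grasp frame (x=tool y,z=tool z)
        W=np.array([pp+.008*TT[:,1]+TT[:,1]*b[0]-TT[:,0]*b[1]+TT[:,2]*b[2] for b in B])
        zs.append((W[:,2].min(),pp,W[:,0].max(),W[:,1].max(),W[:,1].min()))
    print(dx,up,"min z",min(z[0] for z in zs).round(3),"ymax",max(z[3] for z in zs).round(3),[z[1].round(2).tolist() for z in zs[::5]],[z[0].round(3) for z in zs[::3]],(qb-qa).round(2))
    show7(jrows(qa,qb,25),-1)
E
```

```text
t 7.75 q [ 0.37  -0.15   2.239 -0.999  0.713  1.279] p [0.582  0.0689 0.1108] rv [-0.689  0.604 -1.839] F [ 1.7  0.  -0.4] op 0.0397
0.03 [(array([ 0.37, -0.21,  2.23, -0.93,  0.76,  1.19]), True)]
0.06 [(array([ 0.37, -0.27,  2.21, -0.87,  0.8 ,  1.11]), True)]
0.1 [(array([ 0.37, -0.33,  2.18, -0.81,  0.86,  1.01]), True)]
0.14 [(array([ 0.37, -0.38,  2.14, -0.76,  0.92,  0.93]), True)]
0 0.1 min z 0.043 ymax 0.128 [[0.58, 0.07, 0.21], [0.55, 0.01, 0.17], [0.51, -0.03, 0.13], [0.5, -0.05, 0.12], [0.5, -0.06, 0.13], [0.51, -0.09, 0.16], [0.53, -0.13, 0.21]] [np.float64(0.159), np.float64(0.118), np.float64(0.085), np.float64(0.061), np.float64(0.047), np.float64(0.044), np.float64(0.044), np.float64(0.056), np.float64(0.078), np.float64(0.112), np.float64(0.155)] [-1.15 -0.21  0.15  1.63  0.17  1.02]
q per row [-0.046 -0.008  0.006  0.065  0.007  0.041]
path [[0.582, 0.069, 0.211], [0.539, -0.004, 0.158], [0.505, -0.039, 0.127], [0.494, -0.057, 0.124], [0.507, -0.082, 0.151], [0.528, -0.132, 0.207]]
25 max shift 0.0173 turn 7.35
[0.0173, 0.0091, -0.0126, -2.92, 6.67, -0.67, -1.0, 0.
[... 6257 characters left out ...]
0.0046, -1.87, 7.02, -0.14, -1.0, 0.0018, -0.0001, 0.0047, -1.87, 7.01, -0.09, -1.0, 0.0001, -0.0009, 0.0046, -1.89, 6.99, -0.04, -1.0, -0.0016, -0.0017, 0.0043, -1.92, 6.96, 0.01, -1.0]
[-0.0032, -0.0025, 0.0037, -1.97, 6.93, 0.05, -1.0, -0.0047, -0.0033, 0.0029, -2.03, 6.89, 0.08, -1.0, -0.0061, -0.004, 0.0018, -2.1, 6.84, 0.1, -1.0, -0.0073, -0.0048, 0.0006, -2.18, 6.78, 0.11, -1.0, -0.0084, -0.0055, -0.0008, -2.27, 6.72, 0.11, -1.0]
[-0.0092, -0.0063, -0.0024, -2.36, 6.65, 0.1, -1.0, -0.0099, -0.007, -0.004, -2.46, 6.58, 0.07, -1.0, -0.0103, -0.0076, -0.0058, -2.57, 6.49, 0.03, -1.0, -0.0105, -0.0083, -0.0077, -2.68, 6.41, -0.03, -1.0, -0.0104, -0.0089, -0.0096, -2.78, 6.31, -0.11, -1.0]
```

View pics/s3.png

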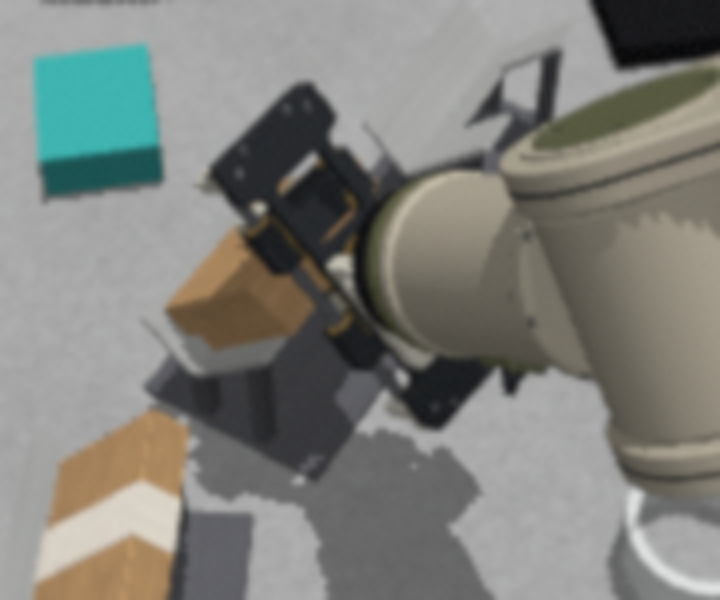

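```bash
cat > pl2.py <<'E'
from jp import *
C=np.array([.5905,.067,.102]);CY=-.115;S=np.array([.539,-.130,.102]);SY=-.105
pg=np.array([.582,.0689,.1108]);Tg=R.from_rotvec([-.689,.604,-1.839]).as_matrix()
Rc0=Rz(CY)@LEAN
relR=Rc0.T@Tg; relp=Rc0.T@(pg-C)     # tool in carton
Rcs=Rz(SY)@LEAN@np.diag([1,-1,-1.])
Ts=Rcs@relR; ps=S+Rcs@relp
def carton(p,T):
    Rc=T@relR.T; return p-Rc@relp,Rc
E
python3 - <<'E'
from pl2 import *
print(relp.round(4),relR.round(3).tolist()); print("place",ps.round(4),[(a.round(2),ok) for a,ok in ik(ps,Ts)])
# fine-print relative tool y angle
UP=.14
q0=ik(pg+[0,0,UP],Tg)[0][0];q1=ik(ps+[0,0,UP],Ts)[0][0];print(q0.round(2),q1.round(2))
n=25;prev=q0;mz=1
for k in range(n+1):
    f=k/n;_,T=fk(q0+(q1-q0)*f,KK);p=pg+(ps-pg)*f+[0,0,UP]
    a,ok=ik(p,T)[0];W=box(.092,.112,-.02,.02)@carton(p,T)[1].T+carton(p,T)[0]
    if k%3==0 or not ok: print(k,a.round(2),ok,"dq",np.abs(a-prev).max().round(3),"tooly",T[:,1].round(2),"zmin",W[:,2].min().round(3))
    prev=a
q,p,T=st(); 
show7(rows(p,T,pg+[0,0,UP],Tg,10),-1)
E
```

```text
[-0.0123  0.0009  0.0001] [[-0.262, 0.965, -0.002], [-0.965, -0.262, -0.008], [-0.008, 0.0, 1.0]]
place [ 0.5302 -0.13    0.1107] [(array([-0.77, -0.35,  2.4 ,  0.97,  0.87,  1.8 ]), True)]
[ 0.37 -0.38  2.14 -0.76  0.92  0.93] [-0.77 -0.59  2.28  0.78  1.1   2.13]
0 [ 0.37 -0.38  2.14 -0.76  0.92  0.93] True dq 0.0 tooly [ 0.65 -0.34 -0.68] zmin 0.195
3 [ 0.28 -0.36  2.06 -0.57  1.01  1.09] True dq 0.06 tooly [ 0.54 -0.32 -0.78] zmin 0.181
6 [ 0.16 -0.35  2.01 -0.4   1.07  1.25] True dq 0.058 tooly [ 0.46 -0.27 -0.85] zmin 0.172
9 [ 0.03 -0.35  1.98 -0.22  1.11  1.42] True dq 0.058 tooly [ 0.4  -0.19 -0.9 ] zmin 0.168
12 [-0.11 -0.37  1.98 -0.05  1.13  1.58] True dq 0.059 tooly [ 0.38 -0.09 -0.92] zmin 0.169
15 [-0.26 -0.41  2.01  0.13  1.14  1.73] True dq 0.061 tooly [ 0.41  0.02 -0.91] zmin 0.168
18 [-0.42 -0.45  2.07  0.32  1.13  1.87] True dq 0.063 tooly [ 0.47  0.1  -0.88] zmin 0.17
21 [-0.57 -0.51  2.15  0.51  1.12  1.99] True dq 0.065 tooly [ 0.56  0.16 -0.81] zmin 0.178
24 [-0.72 -0.57  2.25  0.71  1.1   2.1 ] True dq 0.068 tooly [ 0.67  0.19 -0.72] zmin 0.19
10 max shift 0.0099 turn 0.0
[0.0025, -0.0095, 0.0099, 0.0, 0.0, 0.0, -1.0, 0.0025, -0.0095, 0.0099, 0.0, 0.0, 0.0, -1.0, 0.0025, -0.0095, 0.0099, 0.0, 0.0, 0.0, -1.0, 0.0025, -0.0095, 0.0099, 0.0, 0.0, 0.0, -1.0, 0.0025, -0.0095, 0.0099, 0.0, 0.0, 0.0, -1.0]
[0.0025, -0.0095, 0.0099, 0.0, 0.0, 0.0, -1.0, 0.0025, -0.0095, 0.0099, 0.0, 0.0, 0.0, -1.0, 0.0025, -0.0095, 0.0099, 0.0, 0.0, 0.0, -1.0, 0.0025, -0.0095, 0.0099, 0.0, 0.0, 0.0, -1.0, 0.0025, -0.0095, 0.0099, 0.0, 0.0, 0.0, -1.0]
```

Feasible throughout. Lift, then check.

Call:
carry_out(motion=[0.001,-0.004,0.004,0,0,0,-1,0.0015,-0.006,0.006,0,0,0,-1,0.002,-0.008,0.0085,0,0,0,-1,0.0025,-0.0095,0.01,0,0,0,-1,0.0025,-0.0095,0.01,0,0,0,-1], squeeze=30)

```text
t: 8.3
tool_pos: [0.5786, 0.0684, 0.163]
orientation: [-0.698, 0.61, -1.838]
force: [0.1, -0.1, -3.0]
opening: 0.0397
```

Call:
carry_out(motion=[0.0025,-0.0095,0.01,0,0,0,-1,0.0025,-0.0095,0.01,0,0,0,-1,0.0025,-0.0095,0.01,0,0,0,-1,0.0025,-0.0095,0.01,0,0,0,-1,0.0025,-0.0095,0.01,0,0,0,-1])

```text
t: 8.8
tool_pos: [0.5775, 0.0686, 0.2368]
orientation: [-0.7, 0.614, -1.836]
force: [0.4, 0.2, -2.9]
opening: 0.0399
```

Call:
carry_out(motion=[0.0025,-0.0095,0.01,0,0,0,-1,0.0025,-0.0095,0.01,0,0,0,-1,0.0015,-0.006,0.006,0,0,0,-1,0,0,0,0,0,0,-1,0,0,0,0,0,0,-1])

```text
t: 9.3
tool_pos: [0.578, 0.0691, 0.2793]
orientation: [-0.696, 0.614, -1.836]
force: [0.3, 0.2, -1.9]
opening: 0.0397
```

```bash
python3 log.py; python3 - <<'E'
from pl2 import *
from plant import imaging
for n in("side","scene"):
    im=imaging.read_camera(n);m=imaging.camera_model(n);q,p,T=st();cc,Rc=carton(p,T)
    P=box(.092,.112,-.02,.02)@Rc.T+cc
    cv2.polylines(im,[cv2.convexHull(proj(m,P).astype(np.int32))],True,(0,255,0),1)
    u,v=proj(m,[cc])[0].astype(int);print(n,u,v)
    cv2.imwrite(f"pics/{n}4.png",cv2.resize(im[max(v-75,0):v+75,u-100:u+100],None,fx=4,fy=4,interpolation=cv2.INTER_CUBIC))
UP=.14
q0,p0,T0=st();q1=ik(ps+[0,0,UP],Ts)[0][0];n=25
PP=[(p0+(ps+[0,0,UP]-p0)*k/n,fk(q0+(q1-q0)*k/n,KK)[1]) for k in range(n+1)]
r=np.array([np.r_[a[1].T@(b[0]-a[0]),np.degrees(R.from_matrix(a[1].T@b[1]).as_rotvec())] for a,b in zip(PP[:-1],PP[1:])])
show7(r,-1)
E
```

```text
t 9.3 q [ 0.369 -0.413  2.108 -0.716  0.98   0.871] p [0.578  0.0691 0.2793] rv [-0.696  0.614 -1.836] F [ 0.3  0.2 -1.9] op 0.0397
side 305 141
scene 323 171
25 max shift 0.0083 turn 7.3
[0.0078, 0.0022, -0.0014, -2.77, 6.64, -0.24, -1.0, 0.0079, 0.0023, -0.0004, -2.65, 6.71, -0.29, -1.0, 0.0079, 0.0023, 0.0007, -2.54, 6.77, -0.34, -1.0, 0.0077, 0.0023, 0.0017, -2.43, 6.83, -0.36, -1.0, 0.0075, 0.0023, 0.0027, -2.33, 6.88, -0.37, -1.0]
[0.0071, 0.0022, 0.0037, -2.23, 6.92, -0.36, -1.0, 0.0066, 0.0021, 0.0046, -2.15, 6.96, -0.34, -1.0, 0.0059, 0.0019, 0.0054, -2.08, 6.99, -0.31, -1.0, 0.0052, 0.0018, 0.0062, -2.02, 7.01, -0.27, -1.0, 0.0044, 0.0016, 0.0068, -1.98, 7.03, -0.22, -1.0]
[0.0036, 0.0013, 0.0073, -1.95, 7.03, -0.16, -1.0, 0.0026, 0.0011, 0.0078, -1.93, 7.03, -0.1, -1.0, 0.0016, 0.0008, 0.0081, -1.93, 7.02, -0.04, -1.0, 0.0007, 0.0005, 0.0082, -1.95, 7.01, 0.02, -1.0, -0.0004, 0.0003, 0.0083, -1.98, 6.98, 0.07, -1.0]
[-0.0014, 0.0, 0.0082, -2.03, 6.95, 0.12, -1.0, -0.0023, -0.0003, 0.0079, -2.09, 6.9, 0.16, -1.0, -0.0033, -0.0006, 0.0076, -2.16, 6.85, 0.2, -1.0, -0.0042, -0.0008, 0.0071, -2.24, 6.79, 0.22, -1.0, -0.005, -0.0011, 0.0065, -2.34, 6.73, 0.23, -1.0]
[-0.0057, -0.0013, 0.0058, -2.44, 6.65, 0.23, -1.0, -0.0063, -0.0015, 0.0051, -2.55, 6.57, 0.21, -1.0, -0.0069, -0.0017, 0.0043, -2.66, 6.48, 0.17, -1.0, -0.0073, -0.0019, 0.0034, -2.78, 6.39, 0.12, -1.0, -0.0076, -0.002, 0.0024, -2.9, 6.28, 0.04, -1.0]
```

View pics/side4.png

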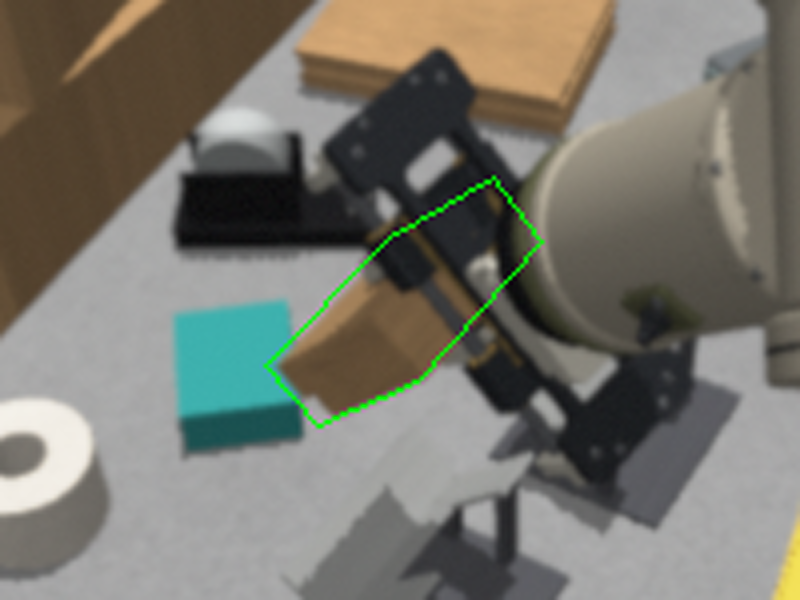

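View pics/scene4.png

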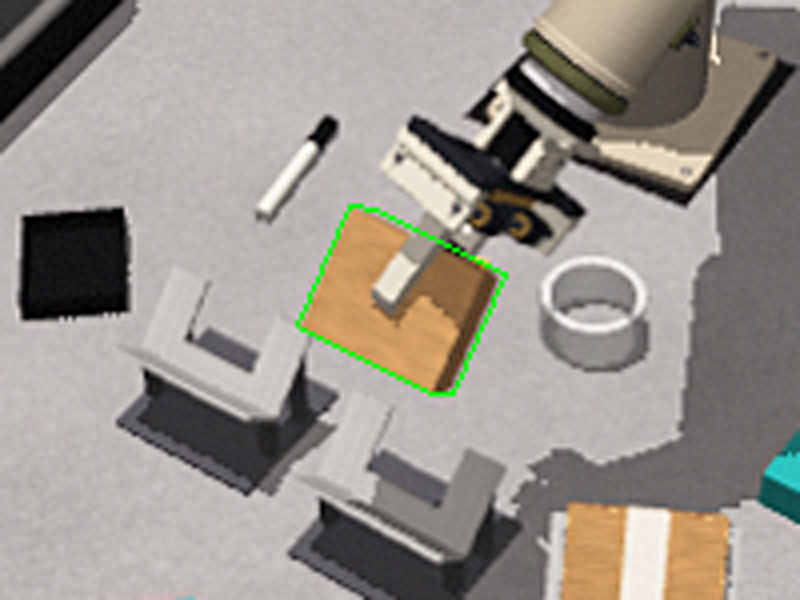

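Call:
carry_out(motion=[0.004,0.001,-0.001,-1.4,3.3,-0.1,-1,0.008,0.002,-0.0005,-2.7,6.7,-0.3,-1,0.008,0.002,0.0005,-2.5,6.8,-0.3,-1,0.0075,0.0025,0.0015,-2.4,6.8,-0.4,-1,0.0075,0.0025,0.0025,-2.3,6.9,-0.4,-1])

```text
t: 9.9
tool_pos: [0.5665, 0.0333, 0.2668]
orientation: [-0.337, 1.168, -2.018]
force: [0.7, -0.0, -2.5]
opening: 0.0397
```

Call:
carry_out(motion=[0.007,0.002,0.0035,-2.2,6.9,-0.4,-1,0.0065,0.002,0.0045,-2.1,7,-0.3,-1,0.006,0.002,0.0055,-2.1,7,-0.3,-1,0.005,0.002,0.006,-2,7,-0.3,-1,0.0045,0.0015,0.007,-2,7,-0.2,-1])

```text
t: 10.4
tool_pos: [0.5558, -0.0083, 0.2565]
orientation: [0.214, 1.75, -2.115]
force: [0.1, 0.3, -2.4]
opening: 0.04
```

```bash
python3 log.py; cat > tr.py <<'E'
from pl2 import *
import sys
n=int(sys.argv[1]);UP=.14
q0,p0,T0=st();q1=ik(ps+[0,0,UP],Ts)[0][0]
PP=[(p0+(ps+[0,0,UP]-p0)*k/n,fk(q0+(q1-q0)*k/n,KK)[1]) for k in range(n+1)]
for p,T in PP[::4]: print([(a.round(2).tolist(),ok) for a,ok in ik(p,T)])
r=np.array([np.r_[a[1].T@(b[0]-a[0]),np.degrees(R.from_matrix(a[1].T@b[1]).as_rotvec())] for a,b in zip(PP[:-1],PP[1:])])
show7(r,-1)
E
python3 tr.py 15
```

```text
t 10.4 q [-0.016 -0.373  1.975 -0.156  1.141  1.422] p [ 0.5558 -0.0083  0.2565] rv [ 0.214  1.75  -2.115] F [ 0.1  0.3 -2.4] op 0.04
[([-0.02, -0.37, 1.97, -0.16, 1.14, 1.42], True)]
[([-0.23, -0.4, 1.99, 0.1, 1.17, 1.61], True)]
[([-0.44, -0.44, 2.05, 0.34, 1.16, 1.8], True)]
[([-0.64, -0.52, 2.17, 0.59, 1.13, 1.99], True)]
15 max shift 0.0083 turn 7.29
[0.0033, 0.0009, 0.0076, -2.22, 6.79, -0.26, -1.0, 0.0024, 0.0006, 0.0079, -2.18, 6.84, -0.19, -1.0, 0.0014, 0.0003, 0.0082, -2.16, 6.88, -0.12, -1.0, 0.0004, 0.0, 0.0083, -2.15, 6.91, -0.04, -1.0, -0.0006, -0.0003, 0.0083, -2.16, 6.93, 0.04, -1.0]
[-0.0016, -0.0006, 0.0081, -2.18, 6.93, 0.12, -1.0, -0.0025, -0.0009, 0.0078, -2.23, 6.93, 0.19, -1.0, -0.0035, -0.0012, 0.0074, -2.29, 6.92, 0.26, -1.0, -0.0044, -0.0015, 0.0069, -2.36, 6.89, 0.32, -1.0, -0.0052, -0.0017, 0.0063, -2.45, 6.86, 0.37, -1.0]
[-0.0059, -0.0019, 0.0055, -2.55, 6.82, 0.4, -1.0, -0.0065, -0.0021, 0.0047, -2.66, 6.77, 0.42, -1.0, -0.007, -0.0023, 0.0038, -2.79, 6.71, 0.42, -1.0, -0.0074, -0.0024, 0.0028, -2.92, 6.64, 0.4, -1.0, -0.0077, -0.0025, 0.0018, -3.05, 6.56, 0.37, -1.0]
```

Call:
carry_out(motion=[0.0035,0.001,0.0075,-2.2,6.8,-0.3,-1,0.0025,0.0005,0.008,-2.2,6.8,-0.2,-1,0.0015,0.0005,0.008,-2.2,6.9,-0.1,-1,0.0005,0,0.0085,-2.2,6.9,0,-1,-0.0005,0,0.0085,-2.2,6.9,0,-1])

```text
t: 10.9
tool_pos: [0.5442, -0.0512, 0.2479]
orientation: [-0.87, -2.259, 1.975]
force: [-0.5, -1.1, -2.8]
opening: 0.0398
```

Call:
carry_out(motion=[-0.0015,-0.0005,0.008,-2.2,6.9,0.1,-1,-0.0025,-0.001,0.008,-2.2,6.9,0.2,-1,-0.0035,-0.001,0.0075,-2.3,6.9,0.3,-1,-0.0045,-0.0015,0.007,-2.4,6.9,0.3,-1,-0.005,-0.0015,0.0065,-2.4,6.9,0.4,-1])

```text
t: 11.4
tool_pos: [0.5319, -0.0946, 0.2388]
orientation: [-1.305, -2.071, 1.233]
force: [0.4, -0.5, -1.6]
opening: 0.0394
```

```bash
python3 log.py; python3 tr.py 5
```

```text
t 11.4 q [-0.561 -0.474  2.128  0.483  1.148  1.91 ] p [ 0.5319 -0.0946  0.2388] rv [-1.305 -2.071  1.233] F [ 0.4 -0.5 -1.6] op 0.0394
[([-0.56, -0.47, 2.13, 0.48, 1.15, 1.91], True)]
[([-0.73, -0.56, 2.25, 0.72, 1.11, 2.08], True)]
5 max shift 0.0066 turn 6.73
[-0.0062, -0.0034, 0.0023, -2.67, 6.11, 0.42, -1.0, -0.0065, -0.0034, 0.0014, -2.75, 6.1, 0.43, -1.0, -0.0066, -0.0034, 0.0006, -2.83, 6.08, 0.43, -1.0, -0.0066, -0.0034, -0.0003, -2.91, 6.05, 0.42, -1.0, -0.0066, -0.0033, -0.0012, -3.0, 6.01, 0.39, -1.0]
```

Call:
carry_out(motion=[-0.006,-0.0035,0.0025,-2.7,6.1,0.4,-1,-0.0065,-0.0035,0.0015,-2.7,6.1,0.4,-1,-0.0065,-0.0035,0.0005,-2.8,6.1,0.4,-1,-0.0065,-0.0035,-0.0005,-2.9,5.5,0.4,-1,-0.003,-0.0015,-0.0005,-1.5,3,0.2,-1])

```text
t: 11.9
tool_pos: [0.5264, -0.1287, 0.2423]
orientation: [-1.556, -1.856, 0.615]
force: [0.2, -0.0, -1.9]
opening: 0.0396
```

Call:
carry_out(motion=[0,0,0,0,0,0,-1,0,0,0,0,0,0,-1,0,0,0,0,0,0,-1,0,0,0,0,0,0,-1,0,0,0,0,0,0,-1])

```text
t: 12.4
tool_pos: [0.5249, -0.1286, 0.239]
orientation: [-1.552, -1.854, 0.622]
force: [-0.7, 0.2, -1.9]
opening: 0.0399
```

```bash
python3 log.py; python3 - <<'E'
from pl2 import *
from plant import imaging
for n in("side","scene"):
    im=imaging.read_camera(n);m=imaging.camera_model(n);q,p,T=st();cc,Rc=carton(p,T)
    P=box(.092,.112,-.02,.02)@Rc.T+cc
    cv2.polylines(im,[cv2.convexHull(proj(m,P).astype(np.int32))],True,(0,255,0),1)
    P=box(.092,.112,-.02,.02)@Rcs.T+S
    cv2.polylines(im,[cv2.convexHull(proj(m,P).astype(np.int32))],True,(0,0,255),1)
    u,v=proj(m,[cc])[0].astype(int);print(n,u,v)
    cv2.imwrite(f"pics/{n}5.png",cv2.resize(im[max(v-60,0):v+90,u-100:u+100],None,fx=4,fy=4,interpolation=cv2.INTER_CUBIC))
lin(ps+[0,0,.06],Ts,10,-1)
E
```

```text
t 12.4 q [-0.763 -0.574  2.28   0.752  1.103  2.105] p [ 0.5249 -0.1286  0.239 ] rv [-1.552 -1.854  0.622] F [-0.7  0.2 -1.9] op 0.0399
side 364 108
scene 275 147
10 max shift 0.0052 turn 0.28
[-0.0013, 0.0052, 0.0043, -0.2, 0.2, 0.01, -1.0, -0.0014, 0.0051, 0.0043, -0.2, 0.2, 0.01, -1.0, -0.0014, 0.0051, 0.0044, -0.2, 0.2, 0.01, -1.0, -0.0014, 0.0051, 0.0044, -0.2, 0.2, 0.01, -1.0, -0.0014, 0.0051, 0.0044, -0.2, 0.2, 0.01, -1.0]
[-0.0014, 0.0051, 0.0044, -0.2, 0.2, 0.01, -1.0, -0.0014, 0.0051, 0.0044, -0.2, 0.2, 0.01, -1.0, -0.0014, 0.0051, 0.0044, -0.2, 0.2, 0.01, -1.0, -0.0015, 0.005, 0.0044, -0.2, 0.2, 0.01, -1.0, -0.0015, 0.005, 0.0044, -0.2, 0.2, 0.01, -1.0]
0.25 [([-0.77, -0.56, 2.3, 0.78, 1.07, 2.08], True)]
0.5 [([-0.77, -0.54, 2.33, 0.8, 1.04, 2.04], True)]
0.75 [([-0.77, -0.51, 2.35, 0.83, 1.0, 2.01], True)]
1 [([-0.77, -0.48, 2.37, 0.87, 0.97, 1.96], True)]
```

View pics/side5.png

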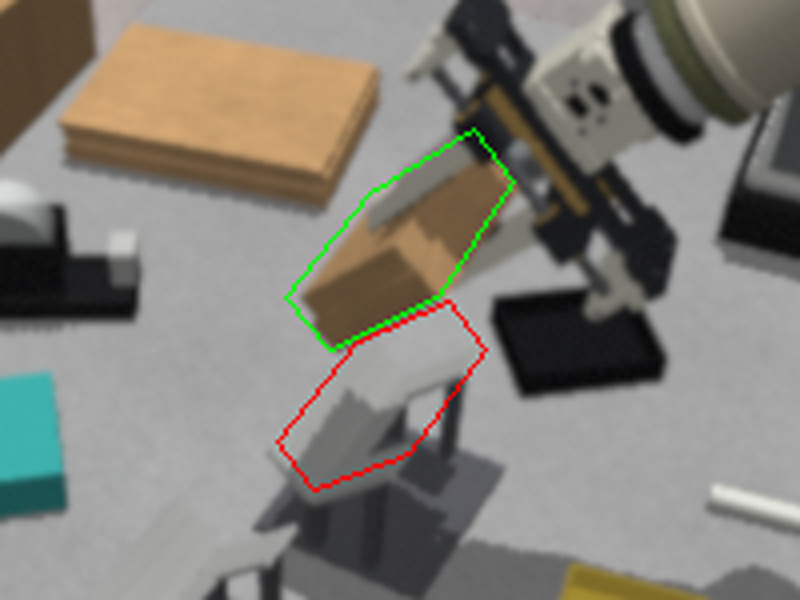

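View pics/scene5.png

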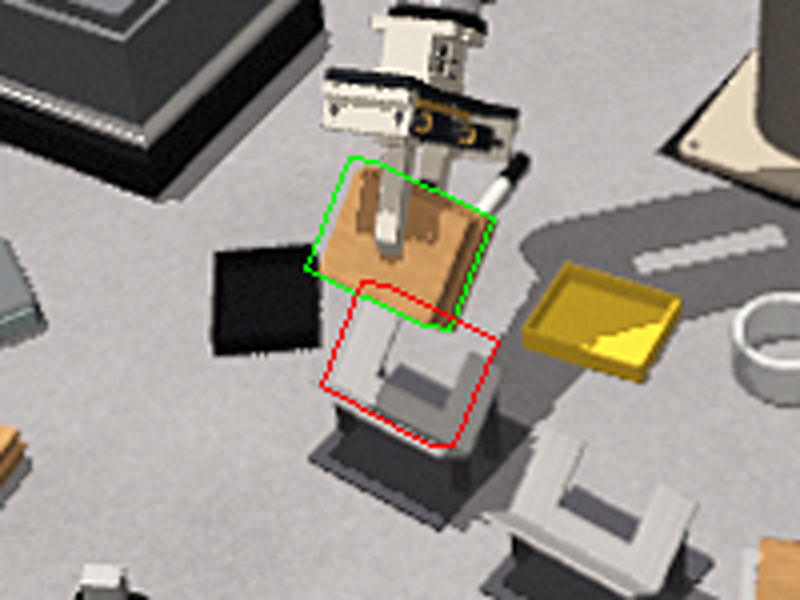

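Call:
carry_out(motion=[-0.0015,0.005,0.0045,-0.2,0.2,0,-1,-0.0015,0.005,0.0045,-0.2,0.2,0,-1,-0.0015,0.005,0.0045,-0.2,0.2,0,-1,-0.0015,0.005,0.0045,-0.2,0.2,0,-1,-0.0015,0.005,0.0045,-0.2,0.2,0,-1])

```text
t: 13.0
tool_pos: [0.5271, -0.1301, 0.2027]
orientation: [-1.566, -1.852, 0.59]
force: [-0.2, -0.6, -2.2]
opening: 0.0396
```

Call:
carry_out(motion=[-0.0015,0.005,0.0045,-0.2,0.2,0,-1,-0.0015,0.005,0.0045,-0.2,0.2,0,-1,-0.0015,0.005,0.0045,-0.2,0.2,0,-1,0,0,0,0,0,0,-1,0,0,0,0,0,0,-1])

```text
t: 13.5
tool_pos: [0.5276, -0.1302, 0.1775]
orientation: [-1.571, -1.847, 0.569]
force: [-0.3, 0.3, -1.9]
opening: 0.0402
```

```bash
python3 log.py; python3 - <<'E'
from pl2 import *
from plant import imaging
lin(ps+[0,0,.012],Ts,10,-1)
q,p,T=st();print("carton",carton(p,T)[0]-S)
for n in("side","scene"):
    im=imaging.read_camera(n);m=imaging.camera_model(n);u,v=proj(m,[S])[0].astype(int)
    cv2.imwrite(f"pics/{n}6.png",cv2.resize(im[max(v-75,0):v+75,u-100:u+100],None,fx=4,fy=4,interpolation=cv2.INTER_CUBIC))
E
```

```text
t 13.5 q [-0.776 -0.495  2.36   0.851  0.989  1.98 ] p [ 0.5276 -0.1302  0.1775] rv [-1.571 -1.847  0.569] F [-0.3  0.3 -1.9] op 0.0402
10 max shift 0.004 turn 0.04
[-0.001, 0.004, 0.0037, -0.04, 0.02, 0.01, -1.0, -0.001, 0.004, 0.0037, -0.04, 0.02, 0.01, -1.0, -0.001, 0.0039, 0.0037, -0.04, 0.02, 0.01, -1.0, -0.001, 0.0039, 0.0037, -0.04, 0.02, 0.01, -1.0, -0.001, 0.0039, 0.0037, -0.04, 0.02, 0.01, -1.0]
[-0.001, 0.0039, 0.0037, -0.04, 0.02, 0.01, -1.0, -0.001, 0.0039, 0.0037, -0.04, 0.02, 0.01, -1.0, -0.001, 0.0039, 0.0037, -0.04, 0.02, 0.01, -1.0, -0.001, 0.0039, 0.0037, -0.04, 0.02, 0.01, -1.0, -0.001, 0.0039, 0.0037, -0.04, 0.02, 0.01, -1.0]
0.25 [([-0.77, -0.47, 2.37, 0.87, 0.96, 1.95], True)]
0.5 [([-0.77, -0.44, 2.38, 0.89, 0.94, 1.91], True)]
0.75 [([-0.77, -0.41, 2.39, 0.92, 0.91, 1.88], True)]
1 [([-0.77, -0.38, 2.39, 0.94, 0.89, 1.84], True)]
carton [-0.00261951 -0.00022687  0.06683706]
```

View pics/side6.png

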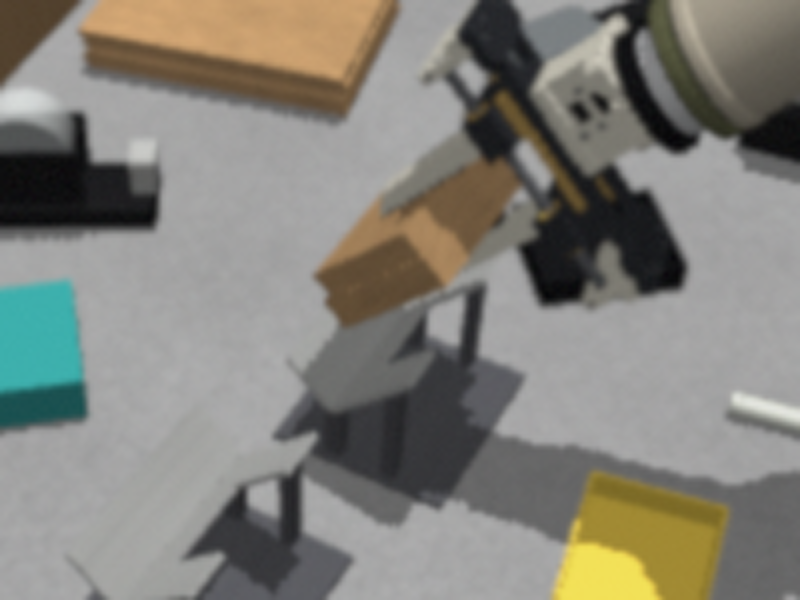

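View pics/scene6.png

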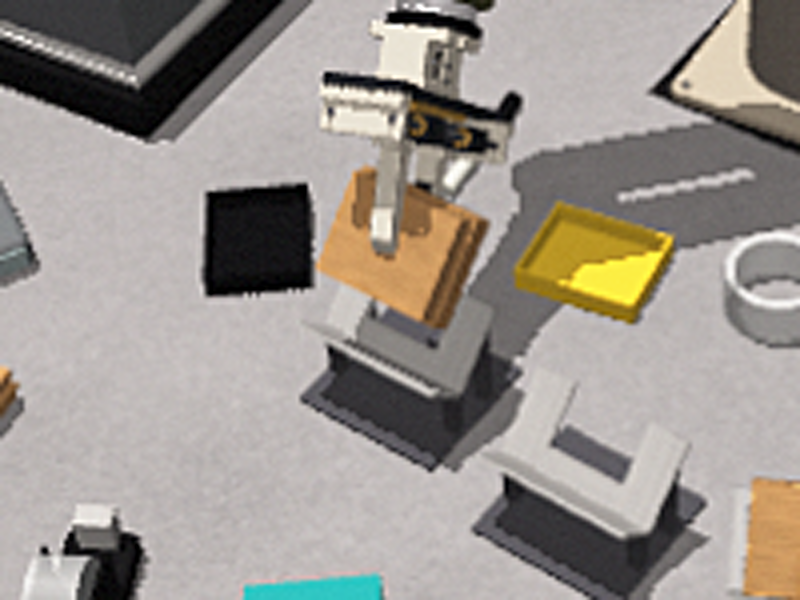

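Call:
carry_out(motion=[-0.001,0.004,0.0035,0,0,0,-1,-0.001,0.004,0.0035,0,0,0,-1,-0.001,0.004,0.0035,0,0,0,-1,-0.001,0.004,0.0035,0,0,0,-1,-0.001,0.004,0.0035,0,0,0,-1])

```text
t: 14.1
tool_pos: [0.5308, -0.1308, 0.1509]
orientation: [-1.575, -1.849, 0.57]
force: [0.3, 0.3, -1.5]
opening: 0.0397
```

Call:
carry_out(motion=[-0.001,0.004,0.0035,0,0,0,-1,-0.001,0.004,0.0035,0,0,0,-1,-0.001,0.004,0.0035,0,0,0,-1,0,0,0,0,0,0,-1,0,0,0,0,0,0,-1])

```text
t: 14.6
tool_pos: [0.5316, -0.1301, 0.1314]
orientation: [-1.572, -1.848, 0.57]
force: [0.0, -0.2, -2.4]
opening: 0.0398
```

```bash
python3 log.py; python3 - <<'E'
from pl2 import *
from plant import imaging
lin(ps+[0,0,.002],Ts,5,-1)
q,p,T=st();print("carton",carton(p,T)[0]-S)
for n in("side",):
    im=imaging.read_camera(n);m=imaging.camera_model(n);u,v=proj(m,[S])[0].astype(int)
    cv2.imwrite(f"pics/{n}7.png",cv2.resize(im[max(v-50,0):v+50,u-60:u+60],None,fx=6,fy=6,interpolation=cv2.INTER_CUBIC))
E
```

```text
t 14.6 q [-0.767 -0.391  2.382  0.922  0.902  1.865] p [ 0.5316 -0.1301  0.1314] rv [-1.572 -1.848  0.57 ] F [ 0.  -0.2 -2.4] op 0.0398
5 max shift 0.0028 turn 0.08
[-0.0007, 0.0024, 0.0028, -0.06, 0.05, 0.02, -1.0, -0.0007, 0.0024, 0.0028, -0.06, 0.05, 0.02, -1.0, -0.0007, 0.0024, 0.0028, -0.06, 0.05, 0.02, -1.0, -0.0007, 0.0024, 0.0028, -0.06, 0.05, 0.02, -1.0, -0.0007, 0.0024, 0.0028, -0.06, 0.05, 0.02, -1.0]
0.25 [([-0.77, -0.38, 2.39, 0.93, 0.89, 1.85], True)]
0.5 [([-0.77, -0.37, 2.39, 0.94, 0.89, 1.84], True)]
0.75 [([-0.77, -0.36, 2.39, 0.95, 0.88, 1.82], True)]
1 [([-0.77, -0.35, 2.4, 0.96, 0.87, 1.81], True)]
carton [ 1.36289526e-03 -4.91569127e-05  2.06711133e-02]
```

View pics/side7.png

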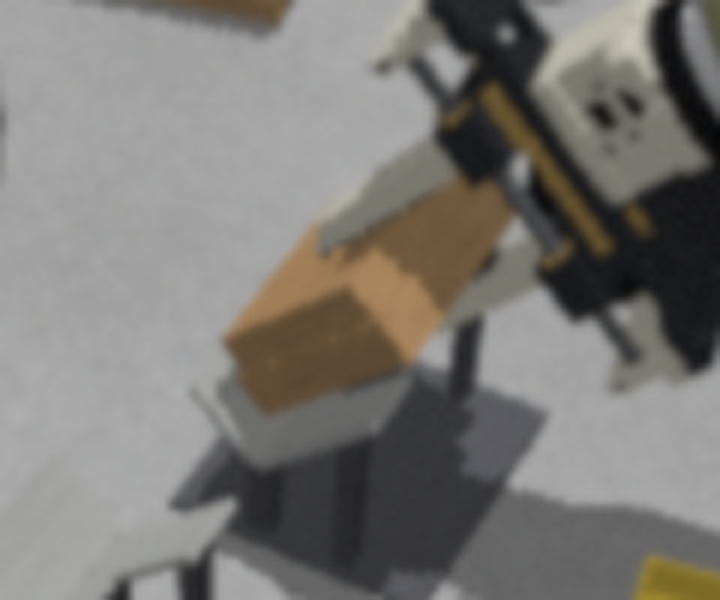

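Call:
carry_out(motion=[-0.0007,0.0023,0.0026,0,0,0,-1,-0.0007,0.0023,0.0026,0,0,0,-1,-0.0007,0.0023,0.0026,0,0,0,-1,0,0,0,0,0,0,-1,0,0,0,0,0,0,-1])

```text
t: 15.15
tool_pos: [0.5313, -0.1306, 0.1207]
orientation: [-1.574, -1.849, 0.57]
force: [-0.3, 0.4, -3.0]
opening: 0.0399
```

```bash
python3 log.py; python3 - <<'E'
from pl2 import *
lin(ps,Ts,5,-1)
q,p,T=st();print("carton",carton(p,T)[0]-S)
E
```

```text
t 15.15 q [-0.768 -0.367  2.388  0.942  0.884  1.831] p [ 0.5313 -0.1306  0.1207] rv [-1.574 -1.849  0.57 ] F [-0.3  0.4 -3. ] op 0.0399
5 max shift 0.0016 turn 0.08
[-0.0002, 0.0012, 0.0016, -0.05, 0.06, 0.01, -1.0, -0.0002, 0.0012, 0.0016, -0.05, 0.06, 0.01, -1.0, -0.0002, 0.0012, 0.0016, -0.05, 0.06, 0.01, -1.0, -0.0002, 0.0012, 0.0016, -0.05, 0.06, 0.01, -1.0, -0.0002, 0.0012, 0.0016, -0.05, 0.06, 0.01, -1.0]
0.25 [([-0.77, -0.36, 2.39, 0.95, 0.88, 1.82], True)]
0.5 [([-0.77, -0.36, 2.39, 0.95, 0.88, 1.82], True)]
0.75 [([-0.77, -0.35, 2.4, 0.96, 0.87, 1.81], True)]
1 [([-0.77, -0.35, 2.4, 0.97, 0.87, 1.8], True)]
carton [ 0.00115179 -0.00064031  0.01000956]
```

Call:
carry_out(motion=[-0.0003,0.0012,0.0016,0,0,0,-1,-0.0003,0.0012,0.0016,0,0,0,-1,-0.0003,0.0012,0.0016,0,0,0,-1,0,0,0,0,0,0,-1,0,0,0,0,0,0,-1])

```text
t: 15.65
tool_pos: [0.5306, -0.1305, 0.1144]
orientation: [-1.574, -1.849, 0.57]
force: [0.3, -0.2, -1.8]
opening: 0.04
```

```bash
python3 log.py; python3 - <<'E'
from pl2 import *
lin(ps,Ts,5,-1)
q,p,T=st();print("carton",carton(p,T)[0]-S)
E
```

```text
t 15.65 q [-0.77  -0.354  2.392  0.954  0.875  1.812] p [ 0.5306 -0.1305  0.1144] rv [-1.574 -1.849  0.57 ] F [ 0.3 -0.2 -1.8] op 0.04
5 max shift 0.0006 turn 0.08
[0.0, 0.0005, 0.0006, -0.05, 0.06, 0.01, -1.0, 0.0, 0.0005, 0.0006, -0.05, 0.06, 0.01, -1.0, 0.0, 0.0005, 0.0006, -0.05, 0.06, 0.01, -1.0, 0.0, 0.0005, 0.0006, -0.05, 0.06, 0.01, -1.0, 0.0, 0.0005, 0.0006, -0.05, 0.06, 0.01, -1.0]
0.25 [([-0.77, -0.35, 2.39, 0.96, 0.87, 1.81], True)]
0.5 [([-0.77, -0.35, 2.4, 0.96, 0.87, 1.81], True)]
0.75 [([-0.77, -0.35, 2.4, 0.96, 0.87, 1.8], True)]
1 [([-0.77, -0.35, 2.4, 0.97, 0.87, 1.8], True)]
carton [ 0.00038698 -0.0005366   0.00366485]
```

Call:
carry_out(motion=[0,0.0007,0.0007,0,0,0,-1,0,0.0007,0.0007,0,0,0,-1,0,0.0007,0.0007,0,0,0,-1,0,0,0,0,0,0,-1,0,0,0,0,0,0,-1])

```text
t: 16.15
tool_pos: [0.5306, -0.13, 0.1113]
orientation: [-1.574, -1.849, 0.57]
force: [0.7, -0.1, -1.7]
opening: 0.0397
```

```bash
python3 log.py; python3 - <<'E'
from pl2 import *
q,p,T=st();print("carton",carton(p,T)[0]-S)
from plant import imaging
for n in("side","scene"):
    im=imaging.read_camera(n);m=imaging.camera_model(n);u,v=proj(m,[S])[0].astype(int)
    cv2.imwrite(f"pics/{n}8.png",cv2.resize(im[max(v-50,0):v+50,u-60:u+60],None,fx=6,fy=6,interpolation=cv2.INTER_CUBIC))
E
```

```text
t 16.15 q [-0.768 -0.348  2.394  0.96   0.869  1.804] p [ 0.5306 -0.13    0.1113] rv [-1.574 -1.849  0.57 ] F [ 0.7 -0.1 -1.7] op 0.0397
carton [4.70582674e-04 3.66375687e-05 6.52543065e-04]
```

View pics/side8.png

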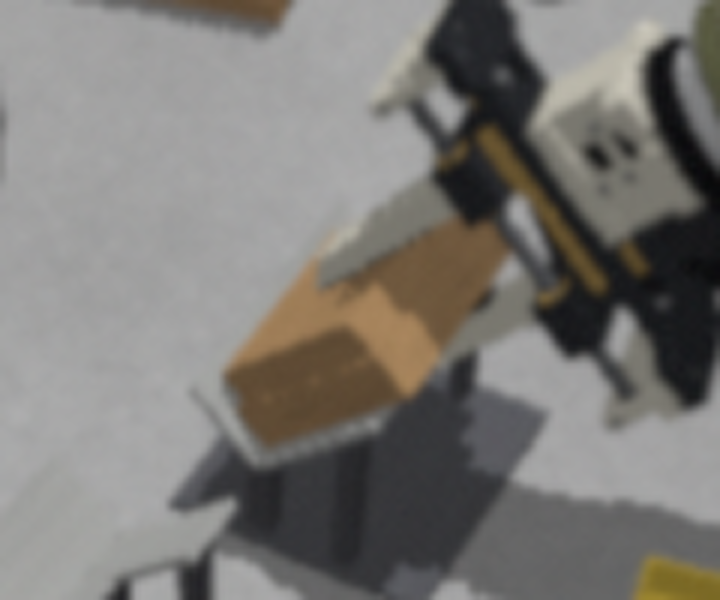

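View pics/scene8.png

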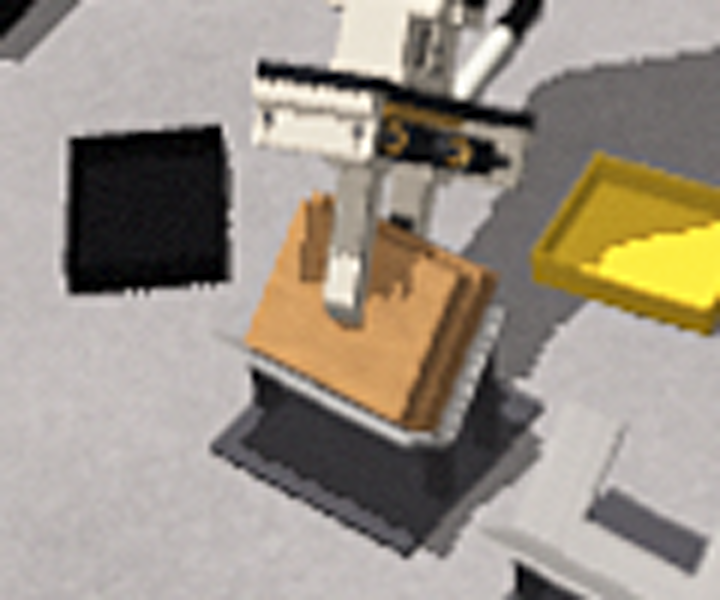

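Call:
carry_out(motion=[0,0.0007,0.0007,0,0,0,-1,0,0.0007,0.0007,0,0,0,-1,0,0,0,0,0,0,-1,0,0,0,0,0,0,-1,0,0,0,0,0,0,-1])

```text
t: 16.75
tool_pos: [0.5309, -0.1303, 0.111]
orientation: [-1.575, -1.851, 0.571]
force: [0.1, 0.0, -3.1]
opening: 0.04
```

```bash
python3 log.py
```

```text
t 16.75 q [-0.769 -0.346  2.394  0.963  0.868  1.798] p [ 0.5309 -0.1303  0.111 ] rv [-1.575 -1.851  0.571] F [ 0.1  0.  -3.1] op 0.04
```

Call:
carry_out(motion=[0,0.0007,0.0007,0,0,0,-1,0,0.0007,0.0007,0,0,0,-1,0,0,0,0,0,0,-1,0,0,0,0,0,0,-1,0,0,0,0,0,0,-1])

```text
t: 17.25
tool_pos: [0.5311, -0.1306, 0.111]
orientation: [-1.575, -1.854, 0.572]
force: [0.4, -0.6, -1.9]
opening: 0.0401
```

```bash
python3 log.py
```

```text
t 17.25 q [-0.77  -0.344  2.394  0.965  0.868  1.792] p [ 0.5311 -0.1306  0.111 ] rv [-1.575 -1.854  0.572] F [ 0.4 -0.6 -1.9] op 0.0401
```

Call:
carry_out(motion=[0,0,0,0,0,0,-0.05,0,0,0,0,0,0,-0.05,0,0,0,0,0,0,0,0,0,0,0,0,0,0,0,0,0,0,0,0,0])

```text
t: 17.75
tool_pos: [0.532, -0.1308, 0.1121]
orientation: [-1.577, -1.855, 0.571]
force: [0.4, -0.4, -0.7]
opening: 0.0463
```

```bash
python3 log.py; python3 - <<'E'
from pl2 import *
from plant import imaging
for n in("side","scene"):
    im=imaging.read_camera(n);m=imaging.camera_model(n);u,v=proj(m,[S])[0].astype(int)
    cv2.imwrite(f"pics/{n}9.png",cv2.resize(im[max(v-50,0):v+50,u-60:u+60],None,fx=6,fy=6,interpolation=cv2.INTER_CUBIC))
E
```

```text
t 17.75 q [-0.77  -0.344  2.392  0.967  0.868  1.792] p [ 0.532  -0.1308  0.1121] rv [-1.577 -1.855  0.571] F [ 0.4 -0.4 -0.7] op 0.0463
```

View pics/side9.png

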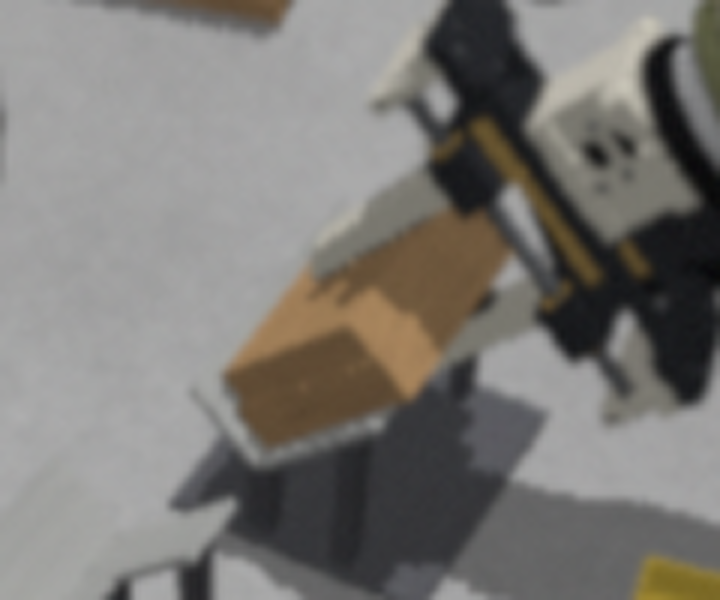

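View pics/scene9.png

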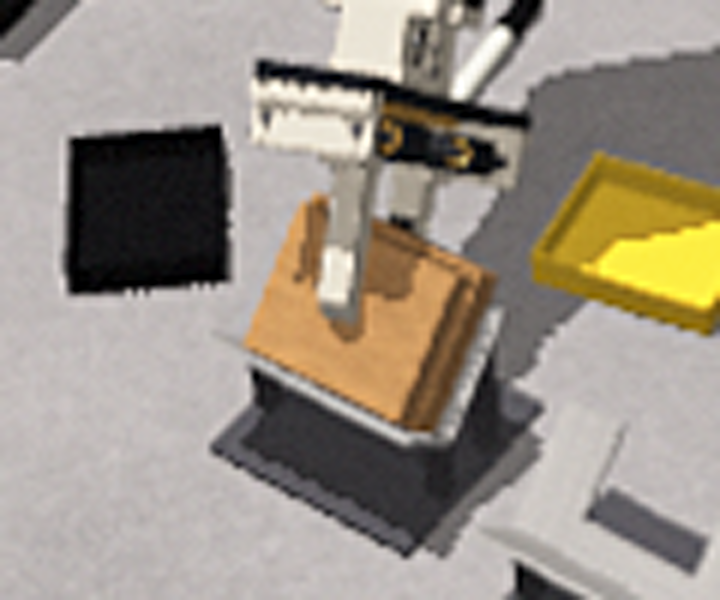

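Seated and stable. Open fully, then back out.

Call:
carry_out(motion=[0,0,0,0,0,0,1,0,0,0,0,0,0,1,0,0,0,0,0,0,1,0,0,0,0,0,0,1,0,0,0,0,0,0,1])

```text
t: 18.35
tool_pos: [0.532, -0.1308, 0.112]
orientation: [-1.577, -1.855, 0.571]
force: [0.1, -0.3, 0.1]
opening: 0.0818
```

Call:
carry_out(motion=[0,0,0,0,0,0,1,0,0,0,0,0,0,1,0,0,0,0,0,0,1,0,0,0,0,0,0,1,0,0,0,0,0,0,1])

```text
t: 18.85
tool_pos: [0.532, -0.1308, 0.112]
orientation: [-1.577, -1.855, 0.571]
force: [-1.5, 0.5, -0.1]
opening: 0.0931
```

```bash
python3 log.py; python3 - <<'E'
from pl2 import *
q,p,T=st()
for d in(.02,.04,.06,.08,.1): print(d,[(a.round(3),ok) for a,ok in ik(p-d*T[:,1],T)])
E
```

```text
t 18.85 q [-0.77  -0.344  2.392  0.967  0.868  1.792] p [ 0.532  -0.1308  0.112 ] rv [-1.577 -1.855  0.571] F [-1.5  0.5 -0.1] op 0.0931
0.02 [(array([-0.808, -0.414,  2.413,  0.934,  0.924,  1.818]), True)]
0.04 [(array([-0.848, -0.482,  2.43 ,  0.905,  0.984,  1.84 ]), True)]
0.06 [(array([-0.89 , -0.548,  2.445,  0.881,  1.047,  1.858]), True)]
0.08 [(array([-0.933, -0.61 ,  2.456,  0.862,  1.112,  1.872]), True)]
0.1 [(array([-0.979, -0.669,  2.464,  0.846,  1.179,  1.883]), True)]
```

Call:
carry_out(motion=[0,-0.006,0,0,0,0,1,0,-0.01,0,0,0,0,1,0,-0.01,0,0,0,0,1,0,-0.01,0,0,0,0,1,0,-0.01,0,0,0,0,1])

```text
t: 19.35
tool_pos: [0.4972, -0.1388, 0.1438]
orientation: [-1.573, -1.854, 0.571]
force: [0.5, -0.6, 0.5]
opening: 0.093
```

Call:
carry_out(motion=[0,-0.01,0,0,0,0,1,0,-0.01,0,0,0,0,1,0,-0.01,0,0,0,0,1,0,-0.006,0,0,0,0,1,0,0,0,0,0,0,1])

```text
t: 19.85
tool_pos: [0.4696, -0.1472, 0.1714]
orientation: [-1.576, -1.854, 0.573]
force: [-0.2, 0.8, 0.3]
opening: 0.0932
```

```bash
python3 log.py; python3 - <<'E'
from pl2 import *
from fitw import fitbox
from plant import imaging,models
for n in("side","scene"):
    im=imaging.read_camera(n);m=imaging.camera_model(n);u,v=proj(m,[S])[0].astype(int)
    for t in("lid_mid","mailer_mid"):
      for o in models.outline_of(n,t):
        print(n,t,round(o["confidence"],2),np.round(o["pixel"]))
        if np.hypot(*(np.array(o["pixel"])-[u,v]))<25: print(" fit",fitbox(m,o["pixels"],box(.092,.112,0,.02),.102,S,SY,LEAN@np.diag([1,-1,-1.])))
    for B,col in((box(.092,.112,0,.02),(0,255,0)),(box(.084,.104,-.02,.0),(255,0,0))):
        cv2.polylines(im,[cv2.convexHull(proj(m,B@Rcs.T+S).astype(np.int32))],True,col,1)
    cv2.imwrite(f"pics/{n}10.png",cv2.resize(im[max(v-50,0):v+50,u-60:u+60],None,fx=6,fy=6,interpolation=cv2.INTER_CUBIC))
E
```

```text
t 19.85 q [-0.949 -0.635  2.46   0.852  1.137  1.879] p [ 0.4696 -0.1472  0.1714] rv [-1.576 -1.854  0.573] F [-0.2  0.8  0.3] op 0.0932
side lid_mid 0.8 [405. 130.]
side lid_mid 0.72 [369. 154.]
 fit (array([ 0.53095773, -0.12711413, -0.23517934]), np.float64(0.8267494929006085))
side mailer_mid 0.96 [262. 267.]
scene lid_mid 0.77 [243. 162.]
scene lid_mid 0.68 [323. 167.]
scene mailer_mid 0.64 [383. 238.]
```

View pics/side10.png

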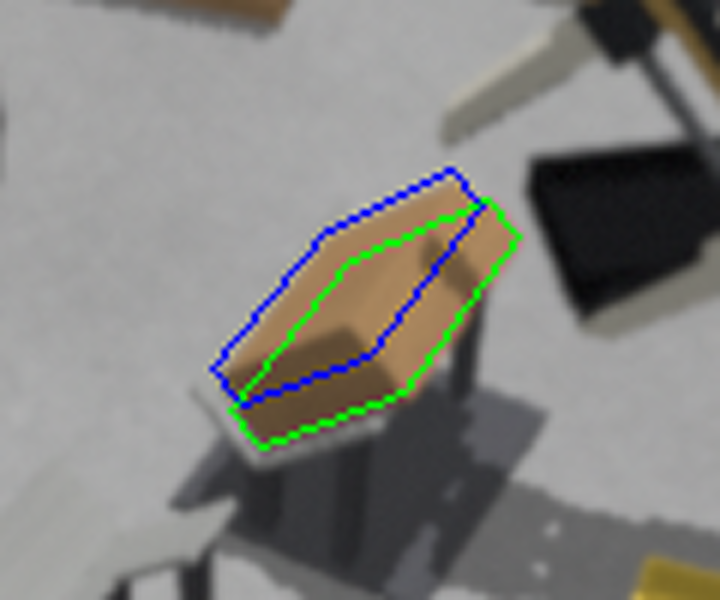

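View pics/scene10.png

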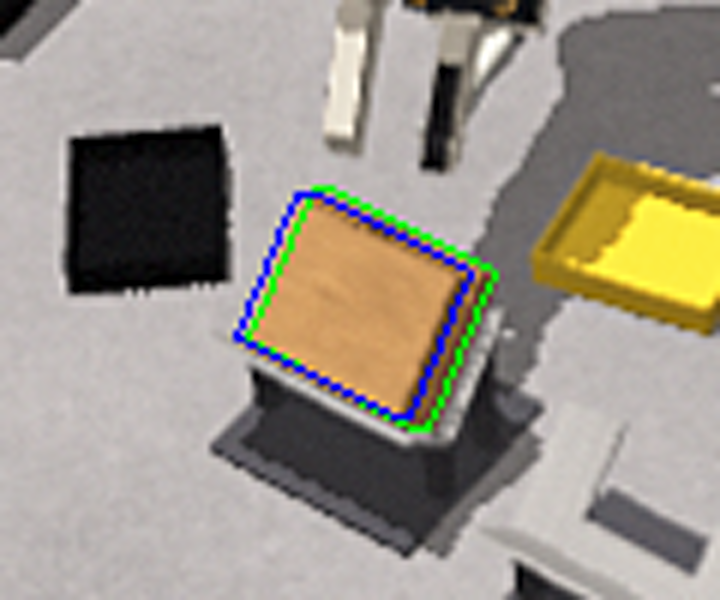

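```bash
python3 -c "
from plant import robot
print(robot.close_job()); print(robot.read_state()['t'])"
```

```text
the job is handed in; nothing more can be done
None
the job is handed in; nothing more can be done
```

I pinched the carton across its 40 mm through the stand's slot, lifted it with the lid shut and flipped it in the air. I lowered it lid-down into the empty stand, released it, backed out, and handed in at about 20 s of the 40 s limit.

**Checks that agreed:**
- **Lid:** The grip stayed at about 40 mm from closing to release, so the lid stayed shut.
- **Position:** The carton came to rest within about 1 mm of my estimate of the seat. In the last scene and side pictures its outline matches the nested lid-down pose to within a few millimetres, centred along the V, with its bare underside up.
- **Clearance:** The fingertips were about 25 mm clear of the carton when I handed in.
- **Mailer:** Its detected position moved only 1–4 pixels in either camera, which is within the detector's scatter, and the arm never came near it.

**Checks that failed or disagreed:**
- **Camera spread:** The scene camera disagreed with the side and wrist cameras by 3–6 mm along x. The shift when the grip closed favoured the scene camera, so I used its value.
- **Last automatic fit:** Fitting the placed lid gave no usable result, because the network's outlines were on look-alikes or too poor to fit. The final position therefore rests on the arm's own pose and the overlaid pictures.
- **Touchdown:** The force sensor showed no clear contact. I took the carton as seated because it stopped descending at the expected height and did not visibly shift when released.

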